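Close up the juice filter

TASK

One washed filter plate is still leaning in the drainer beside the juice filter. Hang it in the gap left in the filter's row of plates, easing its neighbours apart, so that it rests by its lugs on both rails like the others, and let go of it. Then wind the crank clockwise until the moving head has closed up the whole row and snug it by another quarter to half turn, firm but not over-tightened; leave the other things on the counter where they stand.

Things in the scene. Friction and masses are not known exactly. Their poses are not given: they have to be found in the camera images.
- press: plate press of the juice filter, steel, fixed, 345 x 214 mm, 170 high, pump at its far end. Origin: on the worktop below its middle; x along the screw axis from the crank (robot end) to the fixed head, y to the left seen from the crank, z up. The near crosshead with the nut: x -120 to -100, top at z 150. Screw axis: y 0, z 110. All mm, in this frame
- rail_mid (a point): point midway between the two rails, level with their tops (press frame x 0, y 0, z 135). Flat rails, 12 wide, run along press x at y -88 and +88. Plates hang across them by their side lugs and slide along; hung, their lower edges are at z 60 and their tops at z 160 (tab tops 196), centred on y 0 with 7 mm play either way
- fixed_face (a point): middle of the fixed head's inner face (press frame x 90, y 0, z 110); the head is 24 thick, its top at z 170. Six plates closed up solid are 120 deep: x from -30 to 90
- crank (a joint): crank angle a, rad, many turns, grows clockwise seen from the crank end (about press +x); starts at 0 to 4.7. A turn drives the moving head 8 mm to the fixed head: face at press x = -50 + 8a/6.283 mm, meeting the full closed row at about a = 15.7. Friction 0.35 N m (6 N at the grip), stays where left. Past contact the row gives 1 mm per 50 N: quarter turn 100 N (9 N at the grip), half 200 N (11 N)
- grip_mid (a point): middle of the crank's freely revolving black grip, round, 22 diameter, 52 long, parallel to press x, free end to the robot, nothing in front of it. Circles at 55 radius round the screw axis: press frame x = -197 + 8a/6.283, y = -55 sin a, z = 110 + 55 cos a mm for crank angle a. The crank arm is 32 beyond this point (+x), the grip's free end 26 nearer
- pad_face (a point): middle of the moving head's face that meets the plates; a steel plate 150 wide x 100 high x 16 thick, sliding on the rails, pushed by the screw; axes as the press
- pad: the moving head itself; origin at the middle of the face that meets the plates
- spare: the plate still to be hung, white plastic with cream filter sheets, 260 g: 20 thick (x), 150 wide (y), 100 high (z), lowest 14 mm bevelled to an 8 wide edge. Side lugs 12 thick, 25 long, 14 high, undersides 75 above the lower edge. Origin: middle of lower edge; z up the plate. Leans in the drainer, top 30 degrees towards the robot; it goes between plate3 and plate4
- spare_tab (a point): middle of that plate's one grip tab, 12 thick (x) x 50 wide (y) x 36 high, standing on the middle of its top edge: 118 above the lower edge, top at 136. Axes as the plate, z out of the tab's top. In the drainer the plate is free on both sides from 65 above its lower edge up
- plate1: plate of the same size as the spare, hanging on the rails, against the fixed head; it has an ear 22 wide, 18 high at each end of its top edge (62 from the middle). Origin: middle of its lower edge, x through its thickness towards the fixed head, z up.
- plate2: plate of the same size as the spare, hanging on the rails, second from the fixed head; it has a middle tab like the spare's. Origin: middle of its lower edge, x through its thickness towards the fixed head, z up.
- plate3: plate of the same size as the spare, hanging on the rails, third from the fixed head: the gap for the missing plate follows it; it has an ear 22 wide, 18 high at each end of its top edge (62 from the middle). Origin: middle of its lower edge, x through its thickness towards the fixed head, z up. The gap between plate3 and plate4 is 12 to 17 wide at the start, less than a plate; plates slide on the rails at 1 to 2 N each, with slack at both ends
- plate4: plate of the same size as the spare, hanging on the rails, next after the gap, on the crank side; it has an ear 22 wide, 18 high at each end of its top edge (62 from the middle). Origin: middle of its lower edge, x through its thickness towards the fixed head, z up.
- plate5: plate of the same size as the spare, hanging on the rails, last, next to the moving head; it has a middle tab like the spare's. Origin: middle of its lower edge, x through its thickness towards the fixed head, z up.
- drainer: steel drainer, fixed, base 150 x 230 mm, 90 high, that holds the spare plate leaning; it stands left or right of the press. Origin: under its middle; -x towards the robot
- syrup: bystander, leave alone: amber bottle, 64 diameter, 170 high, in a low wooden crate 170 x 230 x 70 on the other side of the press; origin under its middle
- nuts: bystander, leave alone: glass jar, 72 diameter, 100 high, in the same crate; origin under its middle
- milk_jug: bystander, leave alone: steel milk jug, 90 diameter, 95 high; origin under its middle
- mug: bystander, leave alone: white mug, 76 diameter, 85 high; origin under its middle
- tamper: bystander, leave alone: wooden tamper standing upright, 58 diameter, 88 high; origin under its middle
- portafilter: bystander, leave alone: espresso portafilter lying flat, 210 long, 70 diameter head, 40 high; origin under its middle (of the round head)
- sugar_jar: bystander, leave alone: glass jar with wooden lid, 72 diameter, 110 high; origin under its middle

How it is judged:
On the way, in this order (a step that is already met when the one before it is completed fails the run):
1. the spare plate hangs by its lugs on both rails between plate3 and plate4, released, before the moving head presses on the row (x of spare in the frame of plate3 between -0.042 and -0.017 m and x of spare in the frame of plate4 between 0.017 and 0.042 m and z of spare in the frame of press between 0.056 and 0.064 m and y of spare in the frame of press between -0.012 and 0.012 m and angle between the z axis of spare and the z axis of press, either way round below 0.09 rad and angle between the x axis of spare and the x axis of press, either way round below 0.09 rad and z of plate1 in the frame of press between 0.056 and 0.064 m and z of plate2 in the frame of press between 0.056 and 0.064 m and z of plate3 in the frame of press between 0.056 and 0.064 m and z of plate4 in the frame of press between 0.056 and 0.064 m and z of plate5 in the frame of press between 0.056 and 0.064 m and contact force between the fingers and spare below 0.1 N and contact force between pad and plate5 below 3 N), for 0.2 s.
2. the crank has been wound until the moving head presses the closed row together, 50 to 270 N (contact force between pad and plate5 between 50 and 270 N), for 0.2 s.
At the end, for the whole second after the job is handed in: all six plates hang on the rails (within 4 mm of hung height), the spare between plate3 and plate4, centred within 12 mm, square within 5 degrees; the moving head holds the closed row with 50 to 270 N (an eighth to two thirds of a turn past contact), all released and at rest (all of step 2 and x of spare in the frame of plate3 between -0.042 and -0.017 m and x of spare in the frame of plate4 between 0.017 and 0.042 m and z of spare in the frame of press between 0.056 and 0.064 m and y of spare in the frame of press between -0.012 and 0.012 m and angle between the z axis of spare and the z axis of press, either way round below 0.09 rad and angle between the x axis of spare and the x axis of press, either way round below 0.09 rad and z of plate1 in the frame of press between 0.056 and 0.064 m and z of plate2 in the frame of press between 0.056 and 0.064 m and z of plate3 in the frame of press between 0.056 and 0.064 m and z of plate4 in the frame of press between 0.056 and 0.064 m and z of plate5 in the frame of press between 0.056 and 0.064 m and linear speed of each of plate1, plate2, plate3, plate4, plate5, spare below 0.01 m/s); the robot touches nothing.
It fails at once if the row is over-tightened: the moving head presses with more than 400 N (contact force between pad and plate5 above 400 N).
It fails at once if a plate is knocked off the rails or tipped (z of any of plate1, plate2, plate3, plate4, plate5 in the frame of press below 0.045 m or z of any of plate1, plate2, plate3, plate4, plate5 in the frame of press above 0.085 m or angle between any of plate1, plate2, plate3, plate4, plate5's own z axis and vertical above 0.5 rad).
It fails at once if another thing on the counter is moved by more than 30 mm (distance of any of syrup, nuts, milk_jug, mug, tamper, portafilter, sugar_jar from where it was at the start of the episode above 0.03 m).
It also fails if it takes over 72 s, if anything falls off the work surface, if the arm or the gripper's body presses on something with over 40 N, if the wrist force passes 120 N, or if a joint passes its speed limit or range.

ROBOT

A 6-joint arm with a two-finger parallel gripper is mounted at the origin on the work surface. World frame = base frame: x ahead of the robot, y to its left, z up, the work surface at z = 0. Lengths are in m, angles in rad, forces in N, time in s.
With the tool pointing down it reaches from about 0.225 to 0.875 m from the base axis. Payload 3.4 kg.
Tool frame: the origin (TCP) lies between the finger pads; the fingertips stand 19 mm ahead of it and the grasp point (between the pads) is the TCP; z points along the fingers, y is the line along which they close (so a half turn about z gives the same grasp; the last joint's range is limited). The gripper opens to 85 mm and grips with 20 to 120 N. Pads are 22 mm wide; open, the fingers measure 114 mm over their backs; the gripper's body (76 mm by 85 mm) begins 54 mm behind the grasp point. The pads swing forward as they close: fully open they stand 13 mm farther back than shut.
Start: joints at [-1.457, 0.276, 1.505, -0, 1.361, -0.121], TCP at [0.134, -0.559, 0.25] pointing down, gripper open.
Joint ranges: [-2.89, 2.89], [-0.75, 2.08], [0.22, 2.7], [-1.18, 4.32], [0.11, 2.71], [-2.7, 2.7]. Speed limits (rad/s): [2.57, 2.57, 3.14, 3.14, 3.14, 3.14].

INTERFACE

Orientations are given as a unit quaternion [w, x, y, z].
In Python, from rig import get_state, imaging, ticket gives the robot as it stands. The module is installed in compiled form; this text tells all that it offers.
- The arm moves only by the shell command python3 -m inch 'ROWS' [FORCE]. ROWS is JSON, a list of rows, each an object with "claw": the opening, from -1 (shut) to 1 (fully open); "travel": the shift along the world's x, y, z in units of 200 mm (1.0 is 200 mm), a list of three; "turn": the turn about the world's z in units of 180 degrees (1.0 is 180 degrees). A call has 1 to 5 rows; each row is the pose to reach, as a shift and turn from the pose commanded when the call began, turning the shorter way round; what a row does not reach only later rows make up. A row lasts 1/10 s, in which the tool goes at most 50 mm and 8.59 degrees, less where a joint would pass 70% of its speed; a pose out of reach is approached as far as the arm can. A call with a number of a shift or a turn outside -1 to 1 is refused whole. A call with a gripper value outside its range is refused whole. The fingers move at their own pace and stop on an object; FORCE is the grip in N (left out, the last holds). Time passes only in rows, so rows that repeat a pose let the fingers close. It gives the time, the measured TCP pose, the force, the opening and the grip force at its end, in the units of the state.
- get_state(): the state, without advancing time (a new reading comes with each control period).
- imaging.get_image(name): name is "scene" or "top" or "wrist"; returns the picture (400x640x3 uint8, red, green, blue); there is no depth.
- imaging.camera_params(name): a dict with "camera_matrix" (3x3 intrinsics, pixels), "k1" (the pictures are not rectified: a ray, as slopes to the right and down, at radius r is drawn at 1 + k1 r^2 times it, then the intrinsics apply), "cam_to_world" (4x4, takes a point from camera to world coordinates); the wrist camera has in their place "T_tool_cam" (4x4, takes a point from camera to tool coordinates, whose origin is the TCP and whose axes are the flange's). Camera axes: x right, y down, z forward; pixel columns grow to the right and rows downward; lengths in m; the calibration is good to about 2 mm. A picture is of the moment at which its call begins: read the wrist's pose just before it. camera_params takes no time and is no camera call.
- ticket.sign_off(): hands the job in; it is judged then, once.
The state is a dict: "clock": time; "qpos": joint angles; "qd": joint speeds; "effort": joint torques, N m; "position": TCP position; "ee_rot": TCP orientation; "contact_force": force on the tool from outside, world axes, zero at the start; "moment": the same for the moment, N m; "width": finger opening in m; "gripper_force": force on a finger pad.
Only numpy, scipy, OpenCV 4.12 (cv2) and the standard library are available. Lean on these libraries where they do the work, as an engineer would, in place of code of your own. Each camera call takes 0.05 s, during which the arm holds its last target. There are 200 camera calls.

## Working session

There is one attempt and no reset: what is moved stays moved. The work goes in short steps, Python scripts to look and compute and a shell command to move; the robot and the scene stay as the last step left them, time stands still between calls to the robot, and variables do not carry over. Pictures are saved under pics/ and viewed, at most 10 in all, crops included, and the job is handed in when it is done.

```bash
mkdir -p pics
python3 - <<'E'
from rig import get_state, imaging
import cv2,numpy as np
s=get_state(); print(s)
for n in ["scene","top"]:
    im=imaging.get_image(n); cv2.imwrite(f"pics/{n}0.png",im[:,:,::-1]); p=imaging.camera_params(n); print(n,p)
print(imaging.camera_params("wrist"))
E
```

```text
{'clock': 0.0, 'qpos': array([-1.45698775e+00,  2.76597073e-01,  1.50616113e+00, -9.53548645e-06,
        1.36070383e+00, -1.21016797e-01]), 'qd': array([-1.22659592e-03, -2.95471707e-04, -4.10566620e-04,  7.10926897e-05,
        4.95793028e-04, -3.81825029e-04]), 'effort': array([-3.27268419e-03, -4.16782701e+01, -2.45808578e+01, -7.97353914e-04,
        1.08479595e-02,  1.31179172e-05]), 'position': array([ 0.13371101, -0.55871367,  0.24942735]), 'ee_rot': array([-9.34699106e-04,  9.93114495e-01,  1.17144041e-01, -1.29323192e-06]), 'contact_force': array([-0.04377526, -0.09085704,  0.38194748]), 'moment': array([ 0.04513888, -0.03458957,  0.02252963]), 'gripper_force': 0.0, 'width': 0.0854234750052354}
scene {'camera_matrix': array([[484.05128814,   0.        , 316.14940534],
       [  0.        , 484.05128814, 198.1009507 ],
       [  0.        ,   0.        ,   1.        ]]), 'k1': -0.09607890396305908, 'cam_to_world': array([[ 0.48466615,  0.49361563, -0.72210964,  1.61168169],
       [ 0.87462144, -0.28449449,  0.39255601, -0.57684743],
       [-0.01166443, -0.82183119, -0.5696
[... 407 characters left out ...]
447, -0.0062673 ],
       [ 0.00481803, -0.10431315, -0.99453283,  0.97550593],
       [ 0.        ,  0.        ,  0.        ,  1.        ]])}
{'camera_matrix': array([[355.42977792,   0.        , 316.56870653],
       [  0.        , 355.42977792, 200.14601117],
       [  0.        ,   0.        ,   1.        ]]), 'k1': -0.057366220880988576, 'T_tool_cam': array([[-2.33474190e-04, -9.48018023e-01, -3.18216550e-01,
         8.25785054e-02],
       [ 9.99999858e-01, -3.74109523e-04,  3.80836302e-04,
         2.24569009e-04],
       [-4.80087520e-04, -3.18216416e-01,  9.48017976e-01,
        -1.22844119e-01],
       [ 0.00000000e+00,  0.00000000e+00,  0.00000000e+00,
         1.00000000e+00]])}
```

View pics/scene0.png

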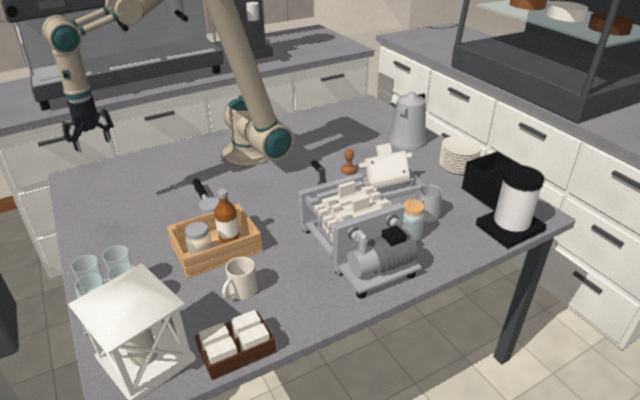

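View pics/top0.png

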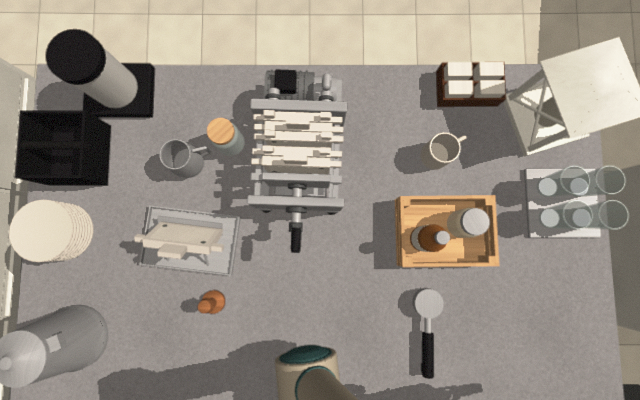

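The press is about (297,150) in the top view, with the drainer at (188,240). The crank points to the robot, grip (295,238). I'll zoom in.

```bash
cat > h.py <<'E'
import numpy as np, cv2
from rig import get_state, imaging
from scipy.spatial.transform import Rotation as R
def cam(n,st=None):
    p=imaging.camera_params(n)
    if n=="wrist":
        st=st or get_state(); T=np.eye(4); q=st['ee_rot']; T[:3,:3]=R.from_quat([q[1],q[2],q[3],q[0]]).as_matrix(); T[:3,3]=st['position']
        M=T@p['T_tool_cam']
    else: M=p['cam_to_world']
    return p['camera_matrix'],p['k1'],M
def ray(c,uv):
    K,k,M=c; d=np.array([(uv[0]-K[0,2])/K[0,0],(uv[1]-K[1,2])/K[1,1]]); s=d.copy()
    for _ in range(20): s=d/(1+k*(s@s))
    return M[:3,3],M[:3,:3]@np.array([s[0],s[1],1])
def atz(c,uv,z):
    o,d=ray(c,uv); return o+d*(z-o[2])/d[2]
def proj(c,P):
    K,k,M=c; q=M[:3,:3].T@(np.asarray(P)-M[:3,3]); s=q[:2]/q[2]; s=s*(1+k*(s@s)); return s*K[0,0]+K[:2,2]
E
python3 - <<'E'
import cv2
im=cv2.imread("pics/top0.png")[62:262,125:365]
cv2.imwrite("pics/topz.png",cv2.resize(im,None,fx=3,fy=3,interpolation=cv2.INTER_CUBIC))
E
```

```text
(no output)
```

View pics/topz.png

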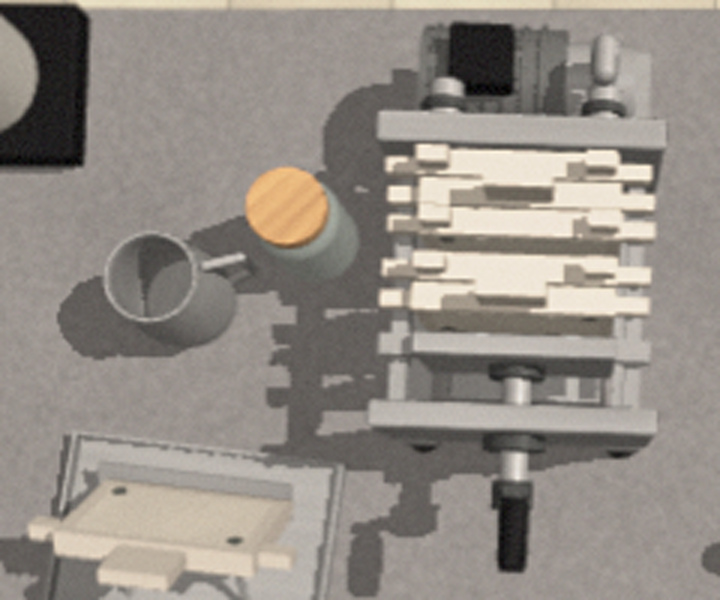

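Run:
```python
from h import *
c=cam("top")
z=lambda u,v:(u/3+125-0.33,v/3+62-0.33)
A=[atz(c,z(*p),h) for p,h in [((380,111),.17),((667,121),.17),((370,402),.15),((657,411),.15)]]
for a in A: print(a.round(4))
yaw=[np.arctan2(-(A[i+1]-A[i])[0]*-1,-(A[i+1]-A[i])[1]) for i in (0,2)]
print("yaw from edges",yaw, "from axis",np.arctan2(*((A[0]+A[1]-A[2]-A[3])[[1,0]])))
f=(A[0]+A[1])/2;n=(A[2]+A[3])/2;print("far mid",f,"near",n,np.linalg.norm((f-n)[:2]))
print("grip ends",atz(c,z(512,500),.165),atz(c,z(512,570),.165))
for nme,p,h in [("lugL",(30,528),.13),("lugR",(297,560),.13),("tabL",(98,580),.15),("tabR",(178,586),.15),("base l",(72,432),0.0),("base r",(343,465),0)]: print(nme,atz(c,z(*p),h).round(4))
```

```text
[0.7841 0.1453 0.17  ]
[ 0.7761 -0.0663  0.17  ]
[0.5704 0.1532 0.15  ]
[ 0.563  -0.0581  0.15  ]
yaw from edges [np.float64(-0.03750829448242187), np.float64(-0.034994882548347955)] from axis -0.037719140486747155
far mid [0.78011173 0.03952577 0.17      ] near [0.566738   0.04757786 0.15      ] 0.21352560164000928
grip ends [0.49731032 0.04752147 0.165     ] [0.44751161 0.0473402  0.165     ]
lugL [0.4797 0.4067 0.13  ]
lugR [0.455  0.2092 0.13  ]
tabL [0.4416 0.3466 0.15  ]
tabR [0.437  0.2891 0.15  ]
base l [0.5646 0.4383 0.    ]
base r [0.5351 0.2046 0.    ]
```

```bash
python3 -m inch '[{"claw":1,"travel":[0.315,0.87,0.03],"turn":0.077},{"claw":1,"travel":[0.315,0.87,0.03],"turn":0.077},{"claw":1,"travel":[0.315,0.87,0.03],"turn":0.077},{"claw":1,"travel":[0.315,0.87,0.03],"turn":0.077},{"claw":1,"travel":[0.315,0.87,0.03],"turn":0.077}]'
python3 -m inch '[{"claw":1,"travel":[0.315,0.87,0.03],"turn":0.077},{"claw":1,"travel":[0.315,0.87,0.03],"turn":0.077},{"claw":1,"travel":[0.315,0.87,0.03],"turn":0.077},{"claw":1,"travel":[0.315,0.87,0.03],"turn":0.077},{"claw":1,"travel":[0.315,0.87,0.03],"turn":0.077}]'
python3 -m inch '[{"claw":1,"travel":[0.315,0.87,0.03],"turn":0.077},{"claw":1,"travel":[0.315,0.87,0.03],"turn":0.077},{"claw":1,"travel":[0.315,0.87,0.03],"turn":0.077},{"claw":1,"travel":[0.315,0.87,0.03],"turn":0.077},{"claw":1,"travel":[0.315,0.87,0.03],"turn":0.077}]'
python3 -m inch '[{"claw":1,"travel":[0.315,0.87,0.03],"turn":0.077},{"claw":1,"travel":[0.315,0.87,0.03],"turn":0.077},{"claw":1,"travel":[0.315,0.87,0.03],"turn":0.077},{"claw":1,"travel":[0.315,0.87,0.03],"turn":0.077},{"claw":1,"travel":[0.315,0.87,0.03],"turn":0.077}]'
python3 -m inch '[{"claw":1,"travel":[0.315,0.87,0.03],"turn":0.077},{"claw":1,"travel":[0.315,0.87,0.03],"turn":0.077},{"claw":1,"travel":[0.315,0.87,0.03],"turn":0.077},{"claw":1,"travel":[0.315,0.87,0.03],"turn":0.077},{"claw":1,"travel":[0.315,0.87,0.03],"turn":0.077}]'
python3 - <<'E'
from h import *
import pickle
s=get_state(); im=imaging.get_image("wrist"); pickle.dump(s,open("s1.pkl","wb"))
cv2.imwrite("pics/w1.png",im[:,:,::-1]); print(s['position'],s['ee_rot'],s['qpos'])
E
```

```text
clock: 0.6
position: [0.1975, -0.3803, 0.2562]
ee_rot: [-0.001, 0.971, 0.238, 0.001]
contact_force: [-0.4, 0.2, 0.6]
width: 0.085
gripper_force: 0.0
clock: 1.1
position: [0.2603, -0.208, 0.2623]
ee_rot: [-0.001, 0.935, 0.354, 0.001]
contact_force: [-0.5, -0.5, 0.0]
width: 0.0853
gripper_force: 0.0
clock: 1.6
position: [0.3244, -0.0348, 0.2685]
ee_rot: [-0.0, 0.885, 0.465, 0.001]
contact_force: [-0.4, -0.2, -0.0]
width: 0.0854
gripper_force: 0.0
clock: 2.1
position: [0.3887, 0.1386, 0.274]
ee_rot: [0.0, 0.824, 0.567, 0.001]
contact_force: [0.2, -0.8, -0.6]
width: 0.0852
gripper_force: 0.0
clock: 2.6
position: [0.4521, 0.3123, 0.2792]
ee_rot: [0.0, 0.75, 0.661, 0.001]
contact_force: [-0.1, -1.1, 0.2]
width: 0.0858
gripper_force: 0.0
[0.45214288 0.31234041 0.27920552] [1.39987118e-04 7.49965627e-01 6.61476539e-01 5.71659303e-04] [4.77894876e-01 2.21795290e-01 1.50814475e+00 5.65001998e-06
 1.41047553e+00 6.03118270e-01]
```

View pics/w1.png

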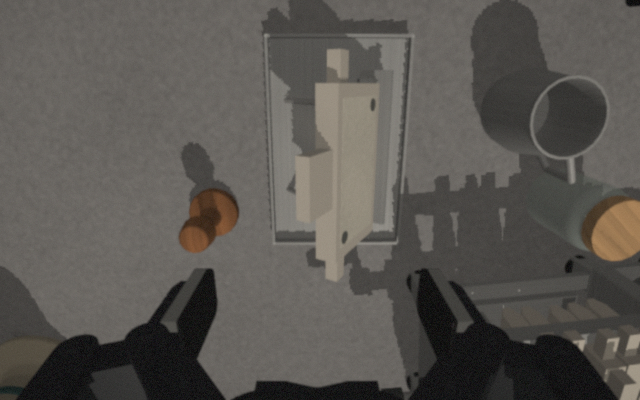

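The spare leans with its tab at pixels (296–332, 150–225) and its top edge from (316,84) to (316,262). The drainer is clear around the tab.

Run:
```python
from h import *
import pickle
from scipy.optimize import least_squares
c=cam("wrist",pickle.load(open("s1.pkl","rb")))
ct=cam("top")
z=lambda u,v:(u/3+125-0.33,v/3+62-0.33)
L=[((316,84),(-10,75,100),c),((316,262),(-10,-75,100),c),((296,156),(-6,25,136),c),((297,222),(-6,-25,136),c),
(z(98,580),(-6,25,136),ct),(z(178,587),(-6,-25,136),ct),(z(53,552),(-10,75,100),ct),((341,83),(10,75,100),c)]
def T(p,q):
    Rm=R.from_euler('ZY',[p[3],-p[4]]).as_matrix(); return p[:3]+Rm@(np.array(q)/1000)
f=lambda p:np.concatenate([(proj(k,T(p,q))-u).ravel() for u,q,k in L])
for n in (8,4):
  LL=L; L=L[:n] if n==4 else L
  s=least_squares(f,[.5,.31,.07,-.125,.52],x_scale=[.1,.1,.1,1,1],loss='soft_l1'); L=LL
  print(s.x.round(4), f(s.x).round(1)[:16]); print("tab mid",T(s.x,(0,0,118)).round(4),"lower",T(s.x,(0,0,0)).round(4),"tabtop",T(s.x,(0,0,136)).round(4))
st=pickle.load(open("s1.pkl","rb"));print(st['position'])
```

```text
[ 0.5115  0.3105  0.039  -0.1284  0.5207] [ 0.5 -0.9  0.  -1.4 -0.   1.   0.   0.5  0.1 -0.3 -3.5  0.2  0.5 -0.6
 -0.7  0.3]
tab mid [0.4532 0.318  0.1413] lower [0.5115 0.3105 0.039 ] tabtop [0.4444 0.3192 0.1569]
[ 0.5112  0.3105  0.0383 -0.1274  0.5189] [ 0.2 -0.7 -0.1 -1.5 -0.1  1.1 -0.   0.5  0.3 -0.3 -3.3  0.2  0.6 -0.5
 -1.   0.5]
tab mid [0.4531 0.3179 0.1408] lower [0.5112 0.3105 0.0383] tabtop [0.4443 0.319  0.1564]
[0.45214288 0.31234041 0.27920552]
```

```bash
python3 -m inch '[{"claw":1,"travel":[-0.005,0.03,-0.2],"turn":0},{"claw":1,"travel":[-0.005,0.03,-0.4],"turn":0},{"claw":1,"travel":[-0.005,0.03,-0.55],"turn":0},{"claw":1,"travel":[-0.005,0.03,-0.635],"turn":0},{"claw":1,"travel":[-0.005,0.03,-0.635],"turn":0}]'
python3 -m inch '[{"claw":-0.6,"travel":[0,0,0],"turn":0},{"claw":-1,"travel":[0,0,0],"turn":0},{"claw":-1,"travel":[0,0,0],"turn":0}]' 20
python3 -m inch '[{"claw":-1,"travel":[0,0,0],"turn":0},{"claw":-1,"travel":[0,0,0],"turn":0},{"claw":-1,"travel":[0,0,0],"turn":0}]' 20
```

```text
clock: 3.15
position: [0.4465, 0.3129, 0.1506]
ee_rot: [-0.0, 0.751, 0.66, -0.004]
contact_force: [-0.2, -0.8, 0.3]
width: 0.0852
gripper_force: 0.0
clock: 3.45
position: [0.4487, 0.3166, 0.1548]
ee_rot: [0.0, 0.751, 0.661, 0.001]
contact_force: [-0.7, 0.1, 0.3]
width: 0.0438
gripper_force: 0.0
clock: 3.75
position: [0.4482, 0.3169, 0.1542]
ee_rot: [0.0, 0.75, 0.661, 0.001]
contact_force: [-0.7, -0.9, 4.5]
width: 0.0205
gripper_force: 18.5
```

```bash
python3 -m inch '[{"claw":-1,"travel":[0,0,0.03],"turn":0},{"claw":-1,"travel":[0,0,0.08],"turn":0},{"claw":-1,"travel":[0,0,0.15],"turn":0},{"claw":-1,"travel":[0,0,0.25],"turn":0},{"claw":-1,"travel":[0,0,0.25],"turn":0}]' 25
python3 -m inch '[{"claw":-1,"travel":[0,0,0.15],"turn":0},{"claw":-1,"travel":[0,0,0.35],"turn":0},{"claw":-1,"travel":[0,0,0.5],"turn":0},{"claw":-1,"travel":[0,0,0.5],"turn":0},{"claw":-1,"travel":[0,0,0.5],"turn":0}]' 60
python3 -m inch '[{"claw":-1,"travel":[0,0,0],"turn":0},{"claw":-1,"travel":[0,0,0],"turn":0}]' 90
python3 - <<'E'
from h import *
import pickle
s=get_state(); im=imaging.get_image("wrist"); pickle.dump(s,open("s2.pkl","wb"))
cv2.imwrite("pics/w2.png",im[:,:,::-1]); print(s['position'],s['ee_rot'],s['width'])
a=imaging.get_image("scene")[:,:,::-1]; cv2.imwrite("pics/s2.png",a)
E
```

```text
clock: 4.25
position: [0.4496, 0.3175, 0.2063]
ee_rot: [0.001, 0.75, 0.661, 0.003]
contact_force: [1.3, -0.9, 1.6]
width: 0.0149
gripper_force: 24.9
clock: 4.75
position: [0.4466, 0.3166, 0.3021]
ee_rot: [-0.001, 0.75, 0.661, -0.001]
contact_force: [0.3, -0.1, -3.5]
width: 0.0101
gripper_force: 60.5
clock: 4.95
position: [0.4466, 0.3162, 0.3009]
ee_rot: [-0.001, 0.75, 0.661, -0.002]
contact_force: [-0.3, -0.7, -2.2]
width: 0.0094
gripper_force: 92.8
[0.4466009  0.31624866 0.30092007] [-6.49379839e-04  7.50364542e-01  6.61019618e-01 -2.38678824e-03] 0.009385845106767765
```

View pics/w2.png

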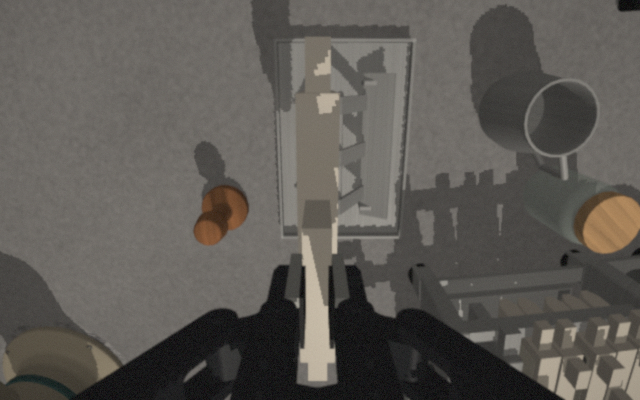

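The plate is held, straight, tab end at (303–332,200), top edge end at (297–340,94) and lug end at (306–330,38). I'll fit its pose in the hand.

Run:
```python
from h import *
import pickle
from scipy.optimize import least_squares
st=pickle.load(open("s2.pkl","rb")); c=cam("wrist",st)
L=[((297,94),(-10,75,100)),((340,94),(10,75,100)),((306,38),(-6,100,89)),((330,38),(6,100,89)),((303,200),(-6,25,136)),((332,200),(6,25,136))]
def T(p,q):
    Rm=R.from_euler('ZYX',[p[3],-p[4],p[5]]).as_matrix(); return p[:3]+Rm@(np.array(q)/1000)
f=lambda p:np.concatenate([(proj(c,T(p,q))-u).ravel() for u,q in L])
s=least_squares(f,[.45,.31,.18,-.125,.0,0],x_scale=[.1,.1,.1,1,1,1])
print(s.x.round(4),f(s.x).round(1)); print("tabmid",T(s.x,(0,0,118)),"low",s.x[:3],"tcp",st['position'])
q=st['ee_rot'];t=R.from_quat([q[1],q[2],q[3],q[0]]).as_matrix();print(t.round(4))
im=cv2.imread("pics/s2.png"); u=proj(cam("scene"),st['position']-[0,0,.06]).astype(int); print(u)
x,y=max(u[0]-80,0),max(u[1]-70,0); cv2.imwrite("pics/s2z.png",cv2.resize(im[y:y+140,x:x+160],None,fx=4,fy=4,interpolation=cv2.INTER_CUBIC))
```

```text
[ 0.4505  0.3225  0.1235 -0.1219  0.0149  0.0403] [ 2.4 -4.3 -3.  -4.4  1.1  2.6 -0.6  2.4  2.2  1.7 -2.1  1.7]
tabmid [0.44819874 0.31796005 0.24137444] low [0.45051898 0.32246762 0.1234834 ] tcp [0.4466009  0.31624866 0.30092007]
[[ 0.1261  0.992  -0.0044]
 [ 0.992  -0.1261 -0.0022]
 [-0.0027 -0.0041 -1.    ]]
[384 121]
```

View pics/s2z.png

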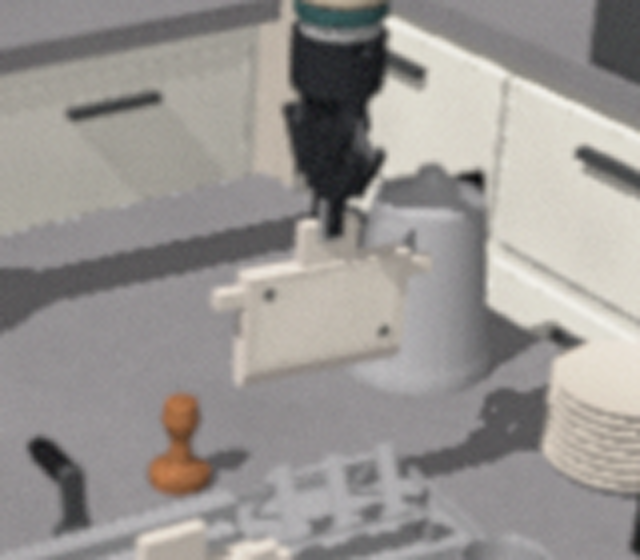

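Run:
```python
from h import *
import pickle
from scipy.optimize import least_squares
st=pickle.load(open("s2.pkl","rb")); c=cam("wrist",st)
print("tcp px",proj(c,st['position']))
cs=cam("scene"); u=proj(cs,st['position']-[0,0,.06]).astype(int); x,y=u-[80,70]
zz=lambda a,b:(a/4+x-.4,b/4+y-.4)
L=[((297,94),(-10,75,100),c),((340,94),(10,75,100),c),((306,38),(-6,100,89),c),((330,38),(6,100,89),c),
(zz(243,279),(10,-75,100),cs),(zz(403,254),(10,75,100),cs),(zz(240,383),(4,-75,0),cs),(zz(398,349),(4,75,0),cs),(zz(212,292),(6,-100,89),cs),(zz(300,221),(6,-25,136),cs)]
def T(p,q):
    Rm=R.from_euler('ZYX',[p[3],-p[4],p[5]]).as_matrix(); return p[:3]+Rm@(np.array(q)/1000)
f=lambda p:np.concatenate([(proj(k,T(p,q))-u).ravel() for u,q,k in L])
s=least_squares(f,[.45,.31,.18,-.125,.0,0],x_scale=[.1,.1,.1,1,1,1],loss='soft_l1')
print(s.x.round(4),f(s.x).round(1)); print("tabmid",T(s.x,(0,0,118)),"low",s.x[:3],"tcp",st['position'])
for q in [(-6,25,136),(6,25,136),(-10,-75,100),(10,-75,100),(-10,25,100)]: print(q,proj(c,T(s.x,q)).round())
```

```text
tcp px [315.06736313 295.8732714 ]
[ 0.445   0.3154  0.1614 -0.148  -0.0079 -0.0238] [-1.8 -0.   0.2  1.  -0.4 -0.6  1.9  0.   1.2 -0.3  2.  -0.2 -0.9  0.3
 -0.9  2.   1.1  0.2  1.2  1.4]
tabmid [0.44638392 0.3180682  0.27939754] low [0.44504696 0.31543393 0.16143452] tcp [0.4466009  0.31624866 0.30092007]
(-6, 25, 136) [300. 230.]
(6, 25, 136) [331. 230.]
(-10, -75, 100) [295. 367.]
(10, -75, 100) [329. 367.]
(-10, 25, 100) [295. 201.]
```

Run:
```python
from h import *
im=imaging.get_image("top")[:,:,::-1]; cv2.imwrite("pics/top2.png",im)
im=im[98:173,248:348]
cv2.imwrite("pics/top2z.png",cv2.resize(im,None,fx=8,fy=8,interpolation=cv2.INTER_CUBIC))
```

```text
(no output)
```

View pics/top2z.png

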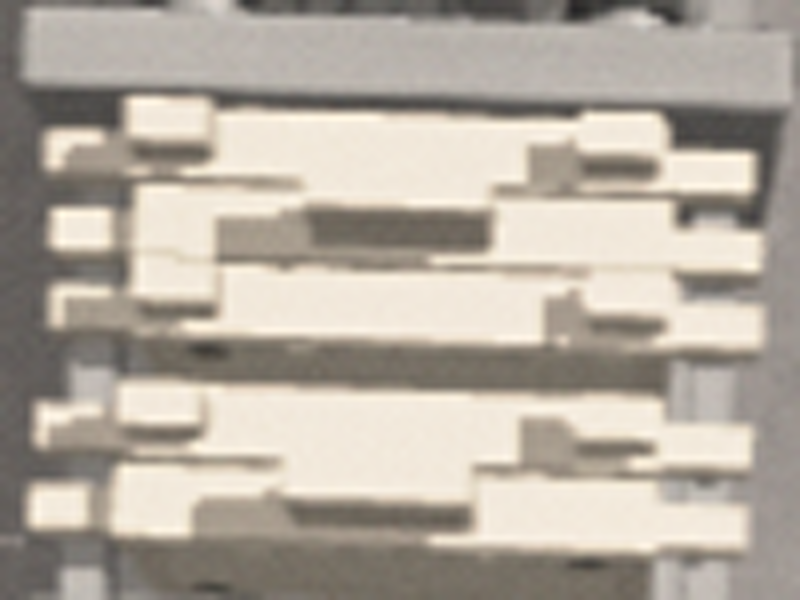

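Plate3's near top edge runs through (220,337)–(665,352) in the 8x crop, and plate4's far top edge through (215,380)–(660,398).

Run:
```python
from h import *
c=cam("top"); O=np.array([.6662,.0438]); y=-.0372; Rm=np.array([[np.cos(y),-np.sin(y)],[np.sin(y),np.cos(y)]])
z=lambda u,v:(u/8+248-.44,v/8+98-.44)
pf=lambda P:np.append(Rm.T@(P[:2]-O),P[2]).round(4)
for n,p,h in [("p3nearL",(220,337),.16),("p3nearR",(665,352),.16),("p4farL",(215,380),.16),("p4farR",(660,398),.16),("p5nearL",(115,536),.16),("p5nearR",(660,553),.16),
 ("headnearL",(22,80),.17),("headnearR",(790,105),.17),("p3 earL near",(132,302),.178),("p4 earL far",(120,382),.178),("p1farL",(215,108),.16)]:
    P=atz(c,z(*p),h); print(n,P.round(4),pf(P))
m=(Rm@np.array([0,0])+O)
st=get_state();print(st['position'],pf(st['position']))
```

```text
p3nearL [0.694  0.0934 0.16  ] [0.026  0.0506 0.16  ]
p3nearR [ 0.6895 -0.0299  0.16  ] [ 0.026  -0.0728  0.16  ]
p4farL [0.6819 0.0947 0.16  ] [0.0138 0.0514 0.16  ]
p4farR [ 0.6765 -0.0284  0.16  ] [ 0.013  -0.0718  0.16  ]
p5nearL [0.6381 0.1218 0.16  ] [-0.031   0.0769  0.16  ]
p5nearR [ 0.6329 -0.0282  0.16  ] [-0.0306 -0.0731  0.16  ]
headnearL [0.7638 0.1473 0.17  ] [0.0937 0.1071 0.17  ]
headnearR [ 0.7563 -0.0646  0.17  ] [ 0.0941 -0.1049  0.17  ]
p3 earL near [0.6987 0.1151 0.178 ] [0.0298 0.0725 0.178 ]
p4 earL far [0.6766 0.1181 0.178 ] [0.0076 0.0747 0.178 ]
p1farL [0.7594 0.0953 0.16  ] [0.0913 0.055  0.16  ]
[0.44733148 0.31657292 0.3020901 ] [-0.2289  0.2644  0.3021]
```

```bash
python3 -m inch '[{"claw":-1,"travel":[0.1,-0.1,0.16],"turn":0.006},{"claw":-1,"travel":[0.25,-0.3,0.165],"turn":0.015},{"claw":-1,"travel":[0.4,-0.45,0.165],"turn":0.022},{"claw":-1,"travel":[0.55,-0.6,0.165],"turn":0.0286},{"claw":-1,"travel":[0.7,-0.75,0.165],"turn":0.0286}]' 100
python3 -m inch '[{"claw":-1,"travel":[0.15,-0.2,0],"turn":0},{"claw":-1,"travel":[0.3,-0.4,0],"turn":0},{"claw":-1,"travel":[0.45,-0.55,0],"turn":0},{"claw":-1,"travel":[0.49,-0.62,0],"turn":0},{"claw":-1,"travel":[0.49,-0.62,0],"turn":0}]'
python3 -m inch '[{"claw":-1,"travel":[0,0,0],"turn":0},{"claw":-1,"travel":[0,0,0],"turn":0}]'
python3 - <<'E'
from h import *
import pickle
s=get_state(); im=imaging.get_image("wrist"); pickle.dump(s,open("s3.pkl","wb"))
cv2.imwrite("pics/w3.png",im[:,:,::-1]); print(s['position'],s['ee_rot'],s['width'])
a=imaging.get_image("scene")[:,:,::-1]; cv2.imwrite("pics/s3.png",a)
E
```

```text
clock: 5.6
position: [0.5887, 0.1655, 0.336]
ee_rot: [-0.0, 0.72, 0.694, -0.0]
contact_force: [-0.0, 0.8, -2.9]
width: 0.009
gripper_force: 100.0
clock: 6.1
position: [0.6839, 0.042, 0.3344]
ee_rot: [-0.004, 0.721, 0.693, -0.002]
contact_force: [-5.5, 2.0, -1.7]
width: 0.0093
gripper_force: 99.6
clock: 6.3
position: [0.6834, 0.0432, 0.3351]
ee_rot: [-0.002, 0.72, 0.694, -0.002]
contact_force: [-4.9, 0.3, -2.8]
width: 0.0091
gripper_force: 99.3
[0.68337227 0.04321405 0.33512037] [-0.00203686  0.719747    0.69422956 -0.00232766] 0.009095767939293542
```

View pics/w3.png

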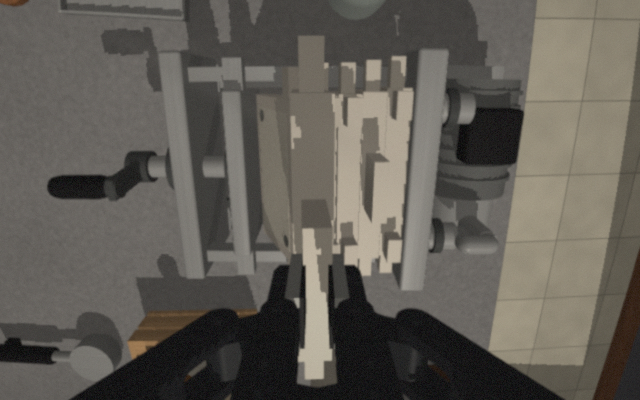

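Contact of about −5 N in x: the held plate's lower edge has caught plate5's tab and is tipping it (its face shows at (262–300, 90–255)). I'm lifting straight up.

```bash
python3 -m inch '[{"claw":-1,"travel":[0,0,0.08],"turn":0},{"claw":-1,"travel":[0,0,0.16],"turn":0},{"claw":-1,"travel":[0,0,0.25],"turn":0},{"claw":-1,"travel":[0,0,0.25],"turn":0},{"claw":-1,"travel":[0,0,0.25],"turn":0}]'
python3 - <<'E'
from h import *
import pickle
s=get_state(); im=imaging.get_image("wrist"); pickle.dump(s,open("s4.pkl","wb"))
cv2.imwrite("pics/w4.png",im[:,:,::-1]); print(s['position'],s['ee_rot'],s['width'],s['contact_force'])
a=imaging.get_image("scene")[:,:,::-1]; cv2.imwrite("pics/s4.png",a)
w=cv2.resize(im[30:300,150:460,::-1],(400,348)); p=cv2.resize(a[120:300,280:460],(400,400))
cv2.imwrite("pics/c4.png",np.hstack([cv2.copyMakeBorder(w,0,52,0,0,cv2.BORDER_CONSTANT),p]))
E
```

```text
clock: 6.9
position: [0.6864, 0.0431, 0.3865]
ee_rot: [0.001, 0.72, 0.694, 0.001]
contact_force: [0.0, 0.2, -3.0]
width: 0.009
gripper_force: 98.8
[0.6863567  0.04305825 0.38654125] [0.00119834 0.719784   0.6941965  0.00088504] 0.009011395107540185 [ 0.02468861  0.2400865  -3.04600794]
```

View pics/c4.png

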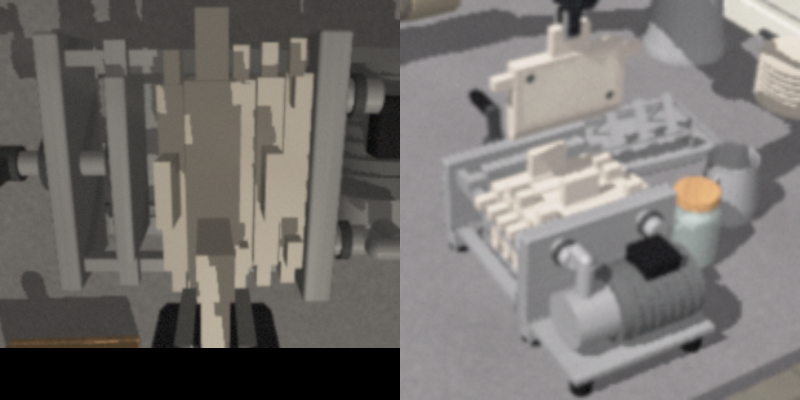

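All five plates hang upright again after the lift. I'll step aside and compare the row in the top view numerically.

```bash
python3 -m inch '[{"claw":-1,"travel":[-0.15,0.2,0],"turn":0},{"claw":-1,"travel":[-0.3,0.4,0],"turn":0},{"claw":-1,"travel":[-0.45,0.6,0],"turn":0},{"claw":-1,"travel":[-0.6,0.8,0],"turn":0},{"claw":-1,"travel":[-0.65,1,0],"turn":0}]'
python3 -m inch '[{"claw":-1,"travel":[0,0,0],"turn":0}]'
python3 - <<'E'
from h import *
im=imaging.get_image("top")[:,:,::-1]; cv2.imwrite("pics/top4.png",im)
o=cv2.imread("pics/top2.png")
for cols in [(276,283),(310,314),(325,330)]:
    print(cols)
    for a in (o,im): print(a[105:180,cols[0]:cols[1]].mean((1,2)).astype(int).tolist())
print(get_state()['position'])
E
```

```text
clock: 7.5
position: [0.5523, 0.2439, 0.3862]
ee_rot: [-0.001, 0.72, 0.694, -0.001]
contact_force: [2.3, -0.7, -1.8]
width: 0.0094
gripper_force: 98.8
clock: 7.6
position: [0.5531, 0.2479, 0.3857]
ee_rot: [-0.002, 0.718, 0.696, 0.001]
contact_force: [0.1, -0.7, -2.2]
width: 0.0091
gripper_force: 98.8
(276, 283)
[181, 180, 182, 172, 125, 84, 142, 229, 231, 230, 230, 230, 230, 232, 229, 158, 184, 228, 232, 227, 169, 152, 152, 155, 150, 128, 213, 231, 230, 230, 230, 230, 231, 232, 221, 138, 106, 106, 109, 108, 117, 200, 229, 232, 231, 231, 230, 231, 232, 231, 156, 185, 228, 231, 216, 168, 154, 154, 156, 155, 127, 117, 111, 109, 109, 107, 102, 101, 169, 188, 190, 192, 193, 196, 171]
[182, 182, 183, 174, 124, 88, 170, 232, 232, 232, 231, 231, 231, 232, 230, 195, 229, 232, 213, 165, 154, 155, 156, 151, 135, 224, 230, 229, 228, 228, 229, 229, 233, 212, 130, 117, 226, 233, 230, 229, 230, 230, 229, 233, 221, 137, 107, 183, 230, 234, 234, 201, 165, 157, 158, 157, 128, 117, 110, 110, 109, 99, 91, 112, 120, 118, 117, 111, 172, 189, 194, 193, 196, 198, 172]
(310, 314)
[179, 179, 180, 180, 174, 13
[... 818 characters left out ...]
 139, 224, 232, 231, 231, 231, 231, 231, 230, 212, 227, 232, 232, 233, 232, 174, 114, 117, 158, 165, 123, 106, 105, 104, 108, 173, 227, 233, 232, 233, 222, 143, 125, 200, 196, 139, 220, 231, 231, 231, 232, 231, 233, 234, 221, 141, 109, 110, 111, 112, 113, 114, 136, 176, 186, 183, 181, 185]
[179, 179, 183, 184, 185, 157, 139, 228, 234, 232, 233, 234, 137, 102, 129, 202, 211, 229, 232, 233, 231, 232, 232, 232, 231, 219, 230, 232, 233, 234, 234, 143, 102, 144, 205, 136, 126, 225, 235, 233, 234, 234, 173, 114, 145, 227, 158, 108, 145, 226, 235, 233, 233, 232, 233, 234, 235, 213, 136, 92, 102, 107, 105, 108, 125, 141, 143, 141, 140, 146, 179, 188, 185, 186, 187]
[0.55440532 0.245082   0.3854962 ]
```

Run:
```python
from h import *
c=cam("top"); O=np.array([.6662,.0438]); y=-.0372; Rm=np.array([[np.cos(y),-np.sin(y)],[np.sin(y),np.cos(y)]])
pf=lambda P:(Rm.T@(P[:2]-O)).round(4)
for n,p in [("gapR",(311.5,140.35)),("gapL",(279,139.44)),("p5near",(311.5,162.2)),("p45",(311.5,151.6)),("p23",(311.5,130)),("p1far",(311.5,112))]:
    P=atz(c,p,.16); print(n,P.round(4),pf(P))
# spare pose re-fit consistency: project assumed held plate in saved scene s4
```

```text
gapR [0.6924 0.0127 0.16  ] [ 0.0273 -0.0302]
gapL [0.6946 0.0847 0.16  ] [0.0268 0.0419]
p5near [0.6431 0.0127 0.16  ] [-0.022  -0.0319]
p45 [0.6669 0.0127 0.16  ] [ 0.0019 -0.0311]
p23 [0.7159 0.0126 0.16  ] [ 0.0508 -0.0293]
p1far [0.7571 0.0126 0.16  ] [ 0.092  -0.0278]
```

```bash
python3 -m inch '[{"claw":-1,"travel":[0.2,-0.25,0],"turn":0},{"claw":-1,"travel":[0.4,-0.45,0],"turn":0},{"claw":-1,"travel":[0.55,-0.65,0],"turn":0},{"claw":-1,"travel":[0.688,-0.85,0],"turn":0},{"claw":-1,"travel":[0.688,-1,0],"turn":0}]'
python3 -m inch '[{"claw":-1,"travel":[0,0,0],"turn":0},{"claw":-1,"travel":[0,0,-0.1],"turn":0},{"claw":-1,"travel":[0,0,-0.2],"turn":0},{"claw":-1,"travel":[0,0,-0.29],"turn":0},{"claw":-1,"travel":[0,0,-0.29],"turn":0}]'
python3 -m inch '[{"claw":-1,"travel":[0,0,-0.015],"turn":0},{"claw":-1,"travel":[0,0,-0.03],"turn":0},{"claw":-1,"travel":[0,0,-0.04],"turn":0},{"claw":-1,"travel":[0,0,-0.04],"turn":0}]'
python3 -c "
from rig import get_state; print(get_state()['position'])"
```

```text
clock: 8.15
position: [0.6962, 0.0396, 0.3836]
ee_rot: [-0.0, 0.72, 0.694, -0.0]
contact_force: [0.0, -0.2, -3.3]
width: 0.0086
gripper_force: 98.8
clock: 8.65
position: [0.6919, 0.0417, 0.3241]
ee_rot: [-0.003, 0.72, 0.694, -0.003]
contact_force: [-0.1, -0.2, -3.3]
width: 0.0093
gripper_force: 98.7
clock: 9.05
position: [0.6935, 0.0428, 0.3207]
ee_rot: [0.0, 0.72, 0.694, 0.0]
contact_force: [-0.3, 0.3, -3.0]
width: 0.0091
gripper_force: 98.8
[0.69346692 0.04276939 0.32069096]
```

```bash
python3 -m inch '[{"claw":-1,"travel":[0,0,-0.01],"turn":0},{"claw":-1,"travel":[0,0,-0.02],"turn":0},{"claw":-1,"travel":[0,0,-0.02],"turn":0}]'
python3 -m inch '[{"claw":-1,"travel":[0,0,-0.01],"turn":0},{"claw":-1,"travel":[0,0,-0.02],"turn":0},{"claw":-1,"travel":[0,0,-0.02],"turn":0}]'
```

```text
clock: 9.35
position: [0.6942, 0.0429, 0.3189]
ee_rot: [0.002, 0.72, 0.694, 0.002]
contact_force: [-0.2, 0.3, 4.7]
width: 0.009
gripper_force: 99.9
clock: 9.65
position: [0.6961, 0.0429, 0.3185]
ee_rot: [0.005, 0.72, 0.694, 0.005]
contact_force: [0.6, 0.4, 13.0]
width: 0.009
gripper_force: 101.0
```

```bash
python3 -c "
from rig import get_state; s=get_state(); print(s['position'],s['contact_force'],s['moment'])"
python3 -m inch '[{"claw":-1,"travel":[0,0,0.02],"turn":0},{"claw":-1,"travel":[0,0,0.05],"turn":0},{"claw":-1,"travel":[0,0,0.05],"turn":0},{"claw":-1,"travel":[0,0,0.05],"turn":0}]'
python3 - <<'E'
from h import *
s=get_state(); print(s['position'],s['contact_force'],s['moment'])
im=imaging.get_image("wrist"); sc=imaging.get_image("scene")
cv2.imwrite("pics/w5.png",im[:,:,::-1]);cv2.imwrite("pics/s5.png",sc[:,:,::-1])
import pickle; pickle.dump(s,open("s5.pkl","wb"))
# bright profile along u at image rows crossing lugs/plate ends
g=im.mean(2).astype(int)
for v in (75,90,105,130): print(v,g[v-1:v+2,260:420].mean(0).astype(int)[::2].tolist())
E
```

```text
[0.69613313 0.04289577 0.31851346] [ 0.61853001  0.36161406 13.04893632] [ 0.02156227 -0.3420891   0.02562911]
clock: 10.05
position: [0.6932, 0.0427, 0.3214]
ee_rot: [-0.001, 0.72, 0.694, -0.001]
contact_force: [0.5, -0.8, -2.5]
width: 0.0093
gripper_force: 98.9
[0.69317092 0.04272422 0.32139894] [ 0.54718037 -0.84856433 -2.46664558] [-0.02147626 -0.00063023  0.01828332]
75 [85, 127, 157, 159, 159, 158, 159, 158, 147, 84, 82, 85, 85, 86, 83, 84, 86, 94, 105, 105, 104, 104, 105, 103, 106, 104, 105, 104, 104, 105, 105, 105, 105, 107, 105, 105, 105, 105, 122, 160, 153, 98, 83, 82, 84, 84, 83, 150, 159, 159, 159, 160, 160, 159, 138, 84, 82, 82, 79, 69, 93, 105, 104, 104, 104, 110, 136, 119, 80, 59, 54, 54, 54, 60, 90, 115, 125, 126, 125, 124]
90 [72, 80, 101, 105, 104, 105, 103, 105, 103, 86, 73, 72, 73, 74, 71, 71, 69, 78, 90, 84, 86, 101, 101, 104, 102, 105, 103, 104, 102, 104, 104, 103, 104, 99, 85, 90, 97, 102, 105, 106, 100, 71, 71, 74, 76, 84, 85, 103, 106, 108, 110, 109, 109, 109, 96, 82, 79, 80, 114, 135, 103, 94, 92, 105, 114, 112, 117, 142, 147, 148, 153, 114, 61, 74, 107, 125, 127, 127, 127, 126]
105 [153, 154, 154, 155, 154, 153, 153, 153, 153, 124, 104, 87, 77, 77, 83, 104, 104, 105, 104, 105, 105, 105, 105, 106, 105, 105, 106, 105, 104, 104, 105, 105, 104, 106, 107, 152, 160, 161, 162, 161, 162, 161, 162, 148, 103, 157, 162, 160, 161, 161, 161, 161, 162, 162, 161, 162, 161, 142, 135, 144, 97, 73, 88, 152, 161, 161, 161, 161, 160, 160, 155, 89, 59, 93, 121, 131, 130, 130, 129, 130]
130 [105, 104, 104, 105, 104, 117, 156, 158, 158, 145, 106, 96, 85, 81, 79, 100, 118, 156, 158, 124, 106, 105, 107, 107, 106, 105, 106, 107, 106, 107, 109, 109, 108, 107, 109, 107, 108, 106, 127, 158, 158, 159, 160, 115, 93, 106, 107, 105, 106, 107, 107, 123, 161, 162, 161, 162, 160, 119, 158, 163, 163, 161, 161, 162, 162, 162, 161, 161, 162, 156, 88, 59, 89, 123, 133, 133, 134, 131, 132, 135]
```

Run:
```python
from h import *
import pickle
s=pickle.load(open("s5.pkl","rb")); P=s['position']
u=proj(cam("scene"),P-[0,0,.09]).astype(int); print(u)
a=cv2.imread("pics/s5.png"); x,y=u[0]-36,u[1]-52; x,y=int(x),int(y); print(x,y)
A=cv2.resize(a[y:y+120,x:x+80],(400,600),interpolation=cv2.INTER_CUBIC)
w=cv2.imread("pics/w5.png"); B=cv2.resize(w[30:300,250:430],(400,600),interpolation=cv2.INTER_CUBIC)
cv2.imwrite("pics/c5.png",np.hstack([A,B]))
```

```text
[354 181]
318 129
```

View pics/c5.png

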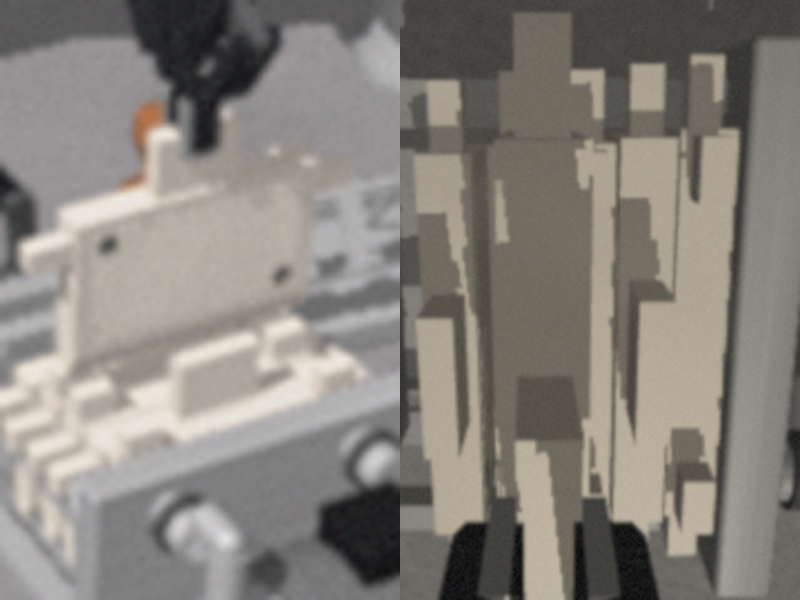

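The crop shows the held plate still square and upright. Its +x face corners are at (80,238), (305,180), (75,365) and (305,315) in the left panel. In the wrist panel, the plate's far end spans 490–588 at row 143 and the lug 513–572 at row 13.

Run:
```python
from h import *
import pickle
from scipy.optimize import least_squares
st=pickle.load(open("s5.pkl","rb")); c=cam("wrist",st); cs=cam("scene")
zz=lambda a,b:(a/5+318-.4,b/5+129-.4); ww=lambda a,b:((a-400)/2.222+250-.4,b/2.222+30-.4)
L=[(ww(490,143),(-10,75,100),c),(ww(588,141),(10,75,100),c),(ww(513,13),(-6,100,89),c),(ww(572,13),(6,100,89),c),
(zz(80,238),(10,-75,100),cs),(zz(305,180),(10,75,100),cs),(zz(75,365),(8,-75,6),cs)]
def T(p,q):
    Rm=R.from_euler('ZYX',[p[3],-p[4],p[5]]).as_matrix(); return p[:3]+Rm@(np.array(q)/1000)
f=lambda p:np.concatenate([(proj(k,T(p,q))-u).ravel() for u,q,k in L])
s=least_squares(f,[.69,.043,.18,-.04,.0,0],x_scale=[.1,.1,.1,1,1,1],loss='soft_l1')
print(s.x.round(4),f(s.x).round(1)); print("tabmid",T(s.x,(0,0,118)),"low",s.x[:3],"tcp",st['position'])
J=s.jac; print("sd(1px)",np.sqrt(np.diag(np.linalg.inv(J.T@J))).round(4))
# neighbours in wrist picture at their top height .16 : plate edges y=+75 end
O=np.array([.6662,.0438]); y=-.0372; Rm=np.array([[np.cos(y),-np.sin(y)],[np.sin(y),np.cos(y)]])
pf=lambda P:(Rm.T@(P[:2]-O)).round(4)
print("spare low press",pf(s.x[:2]))
for n,p,h in [("p5 left",(416,155),.16),("p5 right",(462,155),.16),("p3 right",(614,147),.16),("p2 left",(621,140),.16),("p2 right",(676,140),.16),("p1 right",(737,131),.16),("head near",(757,40),.17),
  ("p5 lugL",(428,82),.149),("p5lugR",(461,82),.149),("p3lugR",(605,70),.149),("p2lugL",(632,65),.149),("p2lugR",(664,65),.149),("p1lugR",(724,57),.149)]:
    print(n,pf(atz(c,ww(*p),h)))
```

```text
[ 0.6896  0.0475  0.1757 -0.054  -0.0121  0.0271] [ 0.3 -1.2  0.5  0.4 -0.2 -0.  -0.6  0.5 -1.3 -0.3  2.9 -3.3 -0.2  2.9]
tabmid [0.69089469 0.04423317 0.29363262] low [0.68964503 0.0475041  0.17568459] tcp [0.69317092 0.04272422 0.32139894]
sd(1px) [0.0052 0.0021 0.0026 0.018  0.0455 0.0202]
spare low press [0.0233 0.0046]
p5 left [-0.0188  0.0686]
p5 right [-0.0027  0.0685]
p3 right [0.0501 0.0712]
p2 left [0.0525 0.0735]
p2 right [0.0716 0.0736]
p1 right [0.0927 0.0768]
head near [0.095  0.1056]
p5 lugL [-0.0152  0.0931]
p5lugR [-0.0035  0.0931]
p3lugR [0.0472 0.097 ]
p2lugL [0.0567 0.0987]
p2lugR [0.0679 0.0988]
p1lugR [0.0889 0.1016]
```

```bash
python3 -m inch '[{"claw":-1,"travel":[0.025,0,0.01],"turn":0},{"claw":-1,"travel":[0.025,0,0.01],"turn":0},{"claw":-1,"travel":[0.025,0,-0.015],"turn":0},{"claw":-1,"travel":[0.025,0,-0.03],"turn":0},{"claw":-1,"travel":[0.025,0,-0.03],"turn":0}]'
python3 -c "
from rig import get_state; s=get_state(); print(s['position'],s['contact_force'],s['moment'])"
python3 -m inch '[{"claw":-1,"travel":[0,0,0.02],"turn":0},{"claw":-1,"travel":[-0.05,0,0.04],"turn":0},{"claw":-1,"travel":[-0.05,0,0.015],"turn":0},{"claw":-1,"travel":[-0.05,0,0],"turn":0},{"claw":-1,"travel":[-0.05,0,0],"turn":0}]'
python3 -c "
from rig import get_state; s=get_state(); print(s['position'],s['contact_force'],s['moment'])"
```

```text
clock: 10.65
position: [0.6979, 0.0428, 0.3152]
ee_rot: [-0.001, 0.72, 0.694, -0.001]
contact_force: [-0.9, 0.3, -2.8]
width: 0.0093
gripper_force: 98.8
[0.69791421 0.04277707 0.31523017] [-0.85857985  0.28268061 -2.79600061] [ 0.01467135 -0.04047594 -0.02661208]
clock: 11.15
position: [0.6888, 0.043, 0.3191]
ee_rot: [0.002, 0.72, 0.694, 0.002]
contact_force: [-0.7, 0.5, 4.9]
width: 0.0091
gripper_force: 100.0
[0.68883857 0.04302468 0.31912342] [-0.66691948  0.52135594  4.92142805] [0.08924953 0.08103357 0.02865156]
```

```bash
python3 -m inch '[{"claw":-1,"travel":[0,0,0.03],"turn":0},{"claw":-1,"travel":[0.052,0,0.03],"turn":0},{"claw":-1,"travel":[0.052,0,0.03],"turn":0},{"claw":-1,"travel":[0.052,0,0],"turn":0},{"claw":-1,"travel":[0.052,0,-0.01],"turn":0}]'
python3 -m inch '[{"claw":-1,"travel":[0,0,-0.01],"turn":0},{"claw":-1,"travel":[0,0,-0.02],"turn":0},{"claw":-1,"travel":[0,0,-0.02],"turn":0}]'
python3 -m inch '[{"claw":-1,"travel":[0,0,-0.01],"turn":0},{"claw":-1,"travel":[0,0,-0.02],"turn":0},{"claw":-1,"travel":[0,0,-0.02],"turn":0}]'
python3 -c "
from rig import get_state; s=get_state(); print(s['position'],s['contact_force'],s['moment'])"
```

```text
clock: 11.65
position: [0.6983, 0.0428, 0.3126]
ee_rot: [-0.001, 0.72, 0.694, -0.001]
contact_force: [-1.0, 0.4, -2.7]
width: 0.0089
gripper_force: 98.9
clock: 11.95
position: [0.6985, 0.0427, 0.31]
ee_rot: [-0.0, 0.72, 0.694, -0.0]
contact_force: [-0.1, -0.1, -2.1]
width: 0.0091
gripper_force: 99.0
clock: 12.25
position: [0.6988, 0.0428, 0.3081]
ee_rot: [0.001, 0.72, 0.694, 0.001]
contact_force: [-1.1, -0.4, 5.6]
width: 0.0094
gripper_force: 99.8
[0.69884046 0.04276738 0.30808418] [-1.14156456 -0.4459094   5.596019  ] [-0.00385638  0.34663114  0.07486991]
```

```bash
python3 -m inch '[{"claw":-1,"travel":[0,0,0.01],"turn":0},{"claw":-1,"travel":[-0.015,0,0.01],"turn":0},{"claw":-1,"travel":[-0.03,0,0.005],"turn":0},{"claw":-1,"travel":[-0.045,0,0],"turn":0},{"claw":-1,"travel":[-0.06,0,0],"turn":0}]'
python3 -c "
from rig import get_state; s=get_state(); print(s['position'],s['contact_force'],s['moment'])"
```

```text
clock: 12.75
position: [0.6886, 0.0428, 0.3076]
ee_rot: [0.002, 0.72, 0.694, 0.002]
contact_force: [4.7, 0.2, 3.8]
width: 0.009
gripper_force: 99.7
[0.68858409 0.04277004 0.30759105] [4.7440024  0.21915476 3.83951946] [ 0.06051196 -1.23751478  0.05003686]
```

```bash
python3 -m inch '[{"claw":-1,"travel":[-0.01,0,0],"turn":0},{"claw":-1,"travel":[-0.01,0,0],"turn":0},{"claw":-1,"travel":[-0.005,0,0.06],"turn":0},{"claw":-1,"travel":[0,0,0.1],"turn":0},{"claw":-1,"travel":[0,0,0.1],"turn":0}]'
cat > prof.py <<'E'
from h import *
import sys
st=get_state(); im=imaging.get_image("wrist"); c=cam("wrist",st); cv2.imwrite(sys.argv[1],im[:,:,::-1])
O=np.array([.6662,.0438]); y=-.0372; Rm=np.array([[np.cos(y),-np.sin(y)],[np.sin(y),np.cos(y)]])
pf=lambda P:Rm.T@(P[:2]-O)
g=im.mean(2)
print(st['position'])
for name,yy,zz in (("lugs",.094,.149),("plates",.068,.16),("plates",.045,.16)):
    xs=np.arange(-.07,.1,.001); v=[]
    for x in xs:
        w=np.append(Rm@np.array([x,yy])+O,zz); p=proj(c,w); v.append(float(cv2.getRectSubPix(g.astype(np.float32),(1,1),(float(p[0]),float(p[1])))[0,0]))
    v=np.array(v); print(name,yy); 
    print(' '.join(f"{int(a)}" for a in v[::2]))
E
python3 prof.py pics/w6.png
```

```text
clock: 13.25
position: [0.686, 0.0427, 0.3267]
ee_rot: [-0.001, 0.72, 0.694, -0.001]
contact_force: [0.2, 0.4, -2.9]
width: 0.0093
gripper_force: 98.9
[0.68604141 0.0426883  0.32666779]
lugs 0.094
91 91 96 107 101 119 119 120 122 121 122 123 113 66 89 98 97 97 97 98 99 111 112 103 102 105 102 96 105 87 84 87 83 84 79 76 78 80 98 102 103 103 104 105 104 104 106 104 105 96 77 78 85 150 157 156 157 159 153 97 88 78 76 106 157 158 159 157 160 131 77 73 69 71 98 105 104 106 142 154 85 55 55 54 57
plates 0.068
62 63 63 64 64 106 124 123 122 121 120 117 103 71 67 69 69 67 68 68 69 106 119 119 119 93 117 144 146 143 105 102 103 103 101 103 103 103 105 103 106 104 105 104 105 105 104 105 106 103 104 115 163 153 162 159 161 161 161 160 157 114 161 163 160 160 161 161 161 161 160 140 106 104 78 80 149 160 159 160 159 161 111 64 105
plates 0.045
55 52 56 59 62 103 128 127 127 126 127 124 106 65 60 63 62 63 62 61 65 110 121 123 123 105 116 115 104 106 105 104 105 105 106 110 155 138 106 106 105 107 106 108 108 107 109 107 109 109 108 108 107 128 158 159 159 159 159 161 138 90 105 106 106 105 105 144 161 160 162 148 144 162 161 161 163 161 161 162 162 159 95 63 108
```

```bash
python3 -m inch '[{"claw":-1,"travel":[0,0.0,0.2],"turn":0},{"claw":-1,"travel":[-0.15,0.2,0.3],"turn":0},{"claw":-1,"travel":[-0.35,0.45,0.3],"turn":0},{"claw":-1,"travel":[-0.5,0.65,0.3],"turn":0},{"claw":-1,"travel":[-0.6,0.8,0.3],"turn":0}]'
python3 -m inch '[{"claw":-1,"travel":[-0.05,0.2,0],"turn":0},{"claw":-1,"travel":[-0.05,0.2,0],"turn":0}]'
cat > topp.py <<'E'
from h import *
import sys
im=imaging.get_image("top")[:,:,::-1]; cv2.imwrite(sys.argv[1],im); c=cam("top"); g=im.mean(2).astype(np.float32)
O=np.array([.6662,.0438]); y=-.0372; Rm=np.array([[np.cos(y),-np.sin(y)],[np.sin(y),np.cos(y)]])
for yy in (.044,-.031,-.04):
    r=[]
    for x in np.arange(-.06,.1,.002):
        p=proj(c,np.append(Rm@np.array([x,yy])+O,.16)); r.append(int(cv2.getRectSubPix(g,(1,1),(float(p[0]),float(p[1])))[0,0]))
    print(yy,' '.join(f"{int(round(-60+2*i))}:{v}" for i,v in enumerate(r)))
E
python3 topp.py pics/top6.png; python3 -c "
from rig import get_state; print(get_state()['position'])"
```

```text
clock: 13.8
position: [0.5666, 0.2005, 0.3856]
ee_rot: [-0.001, 0.72, 0.694, -0.001]
contact_force: [1.1, 1.0, -2.5]
width: 0.0093
gripper_force: 98.9
clock: 14.0
position: [0.5555, 0.2447, 0.3859]
ee_rot: [-0.002, 0.718, 0.696, -0.0]
contact_force: [-0.0, -0.2, -3.1]
width: 0.0092
gripper_force: 98.9
0.044 -60:197 -58:197 -56:194 -54:193 -52:192 -50:184 -48:152 -46:107 -44:112 -42:101 -40:76 -38:87 -36:109 -34:117 -32:116 -30:115 -28:113 -26:112 -24:117 -22:126 -20:141 -18:148 -16:153 -14:155 -12:155 -10:154 -8:158 -6:181 -4:228 -2:227 0:208 2:219 4:232 6:232 8:232 10:231 12:232 14:233 16:233 18:230 20:185 22:133 24:112 26:114 28:133 30:186 32:227 34:233 36:233 38:232 40:232 42:233 44:232 46:233 48:228 50:162 52:149 54:155 56:157 58:156 60:156 62:172 64:226 66:234 68:230 70:206 72:204 74:232 76:232 78:233 80:232 82:231 84:232 86:232 88:233 90:221 92:173 94:96 96:121 98:161
-0.031 -60:186 -58:191 -56:189 -54:188 -52:189 -50:182 -48:163 -46:134 -44:173 -42:126 -40:116 -38:116 -36:118 -34:119 -32:119 -30:118 -28:119 -26:116 -24:114 -22:123 -20:155 -18:205 -16:226 -14:212 -12:200 -10:20
[... 296 characters left out ...]
5 78:223 80:221 82:221 84:226 86:232 88:233 90:225 92:153 94:102 96:120 98:157
-0.04 -60:186 -58:190 -56:190 -54:189 -52:189 -50:194 -48:192 -46:161 -44:174 -42:134 -40:116 -38:115 -36:117 -34:118 -32:119 -30:118 -28:116 -26:113 -24:115 -22:130 -20:167 -18:209 -16:233 -14:232 -12:232 -10:231 -8:231 -6:233 -4:232 -2:228 0:212 2:192 4:185 6:182 8:180 10:179 12:184 14:207 16:227 18:231 20:205 22:141 24:108 26:110 28:123 30:156 32:166 34:162 36:158 38:158 40:161 42:180 44:224 46:233 48:230 50:210 52:204 54:232 56:232 58:232 60:231 62:232 64:232 66:232 68:232 70:225 72:201 74:159 76:154 78:154 80:156 82:155 84:159 86:182 88:231 90:231 92:169 94:109 96:116 98:157
[0.55686692 0.24188896 0.38566672]
```

```bash
python3 -m inch '[{"claw":-1,"travel":[0.2,-0.25,0],"turn":0},{"claw":-1,"travel":[0.4,-0.5,0],"turn":0},{"claw":-1,"travel":[0.6,-0.75,0],"turn":0},{"claw":-1,"travel":[0.69,-1,0],"turn":0},{"claw":-1,"travel":[0.69,-1,0],"turn":0}]'
python3 -m inch '[{"claw":-1,"travel":[0,0,-0.1],"turn":0},{"claw":-1,"travel":[0,0,-0.25],"turn":0},{"claw":-1,"travel":[0,0,-0.32],"turn":0},{"claw":-1,"travel":[0,0,-0.35],"turn":0},{"claw":-1,"travel":[0,0,-0.36],"turn":0}]'
python3 -m inch '[{"claw":-1,"travel":[0,0,-0.015],"turn":0},{"claw":-1,"travel":[0,0,-0.03],"turn":0},{"claw":-1,"travel":[0,0,-0.04],"turn":0}]'
python3 -c "
from rig import get_state; s=get_state(); print(s['position'],s['contact_force'],s['moment'])"
```

```text
clock: 14.55
position: [0.6977, 0.0358, 0.3847]
ee_rot: [-0.001, 0.721, 0.693, -0.002]
contact_force: [0.5, -0.3, -3.8]
width: 0.0092
gripper_force: 98.9
clock: 15.05
position: [0.6965, 0.0387, 0.313]
ee_rot: [-0.001, 0.72, 0.694, -0.001]
contact_force: [-0.3, -0.3, -2.8]
width: 0.0091
gripper_force: 98.9
clock: 15.35
position: [0.6969, 0.0398, 0.3071]
ee_rot: [0.0, 0.72, 0.694, 0.0]
contact_force: [-0.5, 0.2, -1.6]
width: 0.0093
gripper_force: 99.1
[0.69686658 0.03982068 0.30710991] [-0.46664125  0.214039   -1.59713249] [ 0.01627667  0.22764674 -0.00546723]
```

```bash
python3 -m inch '[{"claw":-1,"travel":[-0.02,0.01,0],"turn":0},{"claw":-1,"travel":[-0.04,0.015,0],"turn":0},{"claw":-1,"travel":[-0.06,0.015,0],"turn":0},{"claw":-1,"travel":[-0.075,0.015,0],"turn":0},{"claw":-1,"travel":[-0.09,0.015,0],"turn":0}]'
python3 -m inch '[{"claw":-1,"travel":[0,0,0],"turn":0},{"claw":-1,"travel":[0,0,0],"turn":0},{"claw":-1,"travel":[0,0,0.1],"turn":0},{"claw":-1,"travel":[0,0,0.25],"turn":0},{"claw":-1,"travel":[0,0,0.4],"turn":0}]'
python3 -m inch '[{"claw":-1,"travel":[-0.15,0.2,0],"turn":0},{"claw":-1,"travel":[-0.3,0.45,0],"turn":0},{"claw":-1,"travel":[-0.45,0.65,0],"turn":0},{"claw":-1,"travel":[-0.6,0.85,0],"turn":0},{"claw":-1,"travel":[-0.6,1,0],"turn":0}]'
python3 -m inch '[{"claw":-1,"travel":[0,0,0],"turn":0}]'
python3 topp.py pics/top7.png; python3 -c "
from rig import get_state; print(get_state()['position'])"
```

```text
clock: 15.85
position: [0.6804, 0.0428, 0.3076]
ee_rot: [0.002, 0.72, 0.694, 0.002]
contact_force: [5.8, 0.4, 0.6]
width: 0.0093
gripper_force: 99.4
clock: 16.35
position: [0.6764, 0.043, 0.385]
ee_rot: [-0.003, 0.72, 0.694, -0.003]
contact_force: [0.7, -0.5, -2.6]
width: 0.0093
gripper_force: 99.0
clock: 16.85
position: [0.5528, 0.2439, 0.386]
ee_rot: [-0.003, 0.719, 0.695, -0.004]
contact_force: [1.6, 0.9, -2.0]
width: 0.0093
gripper_force: 99.0
clock: 16.95
position: [0.5549, 0.2471, 0.3852]
ee_rot: [-0.003, 0.718, 0.696, -0.002]
contact_force: [0.0, -0.8, -3.0]
width: 0.009
gripper_force: 99.0
0.044 -60:198 -58:197 -56:195 -54:193 -52:192 -50:184 -48:145 -46:79 -44:65 -42:103 -40:120 -38:121 -36:122 -34:121 -32:119 -30:119 -28:118 -26:119 -24:122 -22:129 -20:176 -18:213 -16:181 -14:152 -12:150 -10:150 -8:153 -6:179 -4:227 -2:225 0:187 2:207 4:230 6:231 8:231 10:230 12:231 14:232 16:233 18:229 20:167 22:114 24:107 26:115 28:135 30:185 32:227 34:233 36:232 38:231 40:231 42:231 44:232 46:233 48:228 50:162 52:150 54:155 56:154 58:153 60:156 62:171 64:225 66:234 68:230 70:207 72:203 7
[... 598 characters left out ...]
4 78:222 80:222 82:221 84:225 86:232 88:233 90:225 92:156 94:102 96:121 98:157
-0.04 -60:188 -58:192 -56:189 -54:187 -52:189 -50:192 -48:187 -46:132 -44:121 -42:122 -40:123 -38:123 -36:123 -34:121 -32:122 -30:124 -28:122 -26:121 -24:118 -22:130 -20:167 -18:210 -16:232 -14:231 -12:231 -10:229 -8:230 -6:231 -4:231 -2:227 0:209 2:202 4:216 6:185 8:179 10:177 12:174 14:181 16:209 18:229 20:196 22:121 24:108 26:109 28:123 30:157 32:167 34:164 36:162 38:160 40:160 42:180 44:224 46:232 48:230 50:210 52:204 54:231 56:232 58:230 60:232 62:232 64:232 66:233 68:233 70:225 72:201 74:161 76:155 78:156 80:156 82:155 84:160 86:183 88:233 90:231 92:169 94:112 96:119 98:157
[0.5560542  0.24446093 0.38500717]
```

```bash
python3 -m inch '[{"claw":-1,"travel":[0.2,-0.25,0],"turn":0},{"claw":-1,"travel":[0.4,-0.5,0],"turn":0},{"claw":-1,"travel":[0.6,-0.75,0],"turn":0},{"claw":-1,"travel":[0.7,-0.95,0],"turn":0},{"claw":-1,"travel":[0.7,-1,0],"turn":0}]'
python3 -m inch '[{"claw":-1,"travel":[0,0,0],"turn":0},{"claw":-1,"travel":[0,0,-0.15],"turn":0},{"claw":-1,"travel":[0,0,-0.25],"turn":0},{"claw":-1,"travel":[0,0,-0.3],"turn":0},{"claw":-1,"travel":[0,0,-0.3],"turn":0}]'
python3 -c "
from rig import get_state; s=get_state(); print(s['position'],s['contact_force'],s['moment'])"
```

```text
clock: 17.5
position: [0.6992, 0.0392, 0.3842]
ee_rot: [-0.002, 0.721, 0.693, -0.002]
contact_force: [-0.2, 0.5, -1.9]
width: 0.0092
gripper_force: 99.0
clock: 18.0
position: [0.6974, 0.0421, 0.3237]
ee_rot: [-0.002, 0.72, 0.694, -0.002]
contact_force: [0.7, -0.1, -2.7]
width: 0.0093
gripper_force: 98.9
[0.6974179  0.04212598 0.32374215] [ 0.71932766 -0.08709881 -2.73530928] [-0.02134244 -0.00073516  0.02701294]
```

```bash
python3 -m inch '[{"claw":-1,"travel":[0,0,-0.04],"turn":0},{"claw":-1,"travel":[0,0,-0.07],"turn":0},{"claw":-1,"travel":[0,0,-0.085],"turn":0},{"claw":-1,"travel":[0,0,-0.085],"turn":0}]'
python3 -c "
from rig import get_state; s=get_state(); print(s['position'],s['contact_force'],s['moment'])"
python3 -m inch '[{"claw":-1,"travel":[0,0,-0.01],"turn":0},{"claw":-1,"travel":[0,0,-0.02],"turn":0},{"claw":-1,"travel":[0,0,-0.02],"turn":0}]'
python3 -c "
from rig import get_state; s=get_state(); print(s['position'],s['contact_force'],s['moment'])"
```

```text
clock: 18.4
position: [0.6985, 0.0429, 0.3092]
ee_rot: [-0.0, 0.72, 0.694, -0.0]
contact_force: [-0.1, 0.6, -3.2]
width: 0.0091
gripper_force: 99.1
[0.69845303 0.04290157 0.30919409] [-0.10198003  0.58039487 -3.24676092] [-0.00685173  0.19294059  0.05700389]
clock: 18.7
position: [0.6986, 0.0428, 0.3053]
ee_rot: [-0.0, 0.72, 0.694, -0.0]
contact_force: [-2.3, -0.0, -1.5]
width: 0.0088
gripper_force: 99.2
[0.69860332 0.04281795 0.3053066 ] [-2.26759246 -0.02257906 -1.50103642] [0.04225431 0.33675175 0.08617521]
```

```bash
python3 -m inch '[{"claw":-1,"travel":[-0.008,0,0],"turn":0},{"claw":-1,"travel":[-0.008,0,-0.01],"turn":0},{"claw":-1,"travel":[-0.008,0,-0.02],"turn":0},{"claw":-1,"travel":[-0.008,0,-0.02],"turn":0}]'
python3 -c "
from rig import get_state; s=get_state(); print(s['position'],s['contact_force'],s['moment'])"
python3 -m inch '[{"claw":-1,"travel":[0,0,-0.01],"turn":0},{"claw":-1,"travel":[0,0,-0.02],"turn":0},{"claw":-1,"travel":[0,0,-0.02],"turn":0}]'
python3 -c "
from rig import get_state; s=get_state(); print(s['position'],s['contact_force'],s['moment'])"
```

```text
clock: 19.1
position: [0.6971, 0.0428, 0.3007]
ee_rot: [-0.0, 0.72, 0.694, -0.0]
contact_force: [-0.1, 0.1, -2.2]
width: 0.0088
gripper_force: 99.1
[0.69710277 0.04276671 0.30071865] [-0.05232198  0.11028772 -2.19729006] [0.090116   0.21742218 0.06419319]
clock: 19.4
position: [0.6969, 0.0428, 0.2972]
ee_rot: [-0.0, 0.72, 0.694, -0.0]
contact_force: [-1.6, 0.4, -0.6]
width: 0.0091
gripper_force: 99.4
[0.69686086 0.04276419 0.29720473] [-1.5714416   0.40448297 -0.59928696] [ 0.07390941  0.51710588 -0.02093511]
```

```bash
python3 -m inch '[{"claw":-1,"travel":[-0.004,0,-0.01],"turn":0},{"claw":-1,"travel":[-0.004,0,-0.02],"turn":0},{"claw":-1,"travel":[-0.004,0,-0.03],"turn":0},{"claw":-1,"travel":[-0.004,0,-0.03],"turn":0}]'
python3 -c "
from rig import get_state; s=get_state(); print(s['position'],s['contact_force'],s['moment'])"
python3 -m inch '[{"claw":-1,"travel":[0,0,-0.01],"turn":0},{"claw":-1,"travel":[0,0,-0.02],"turn":0},{"claw":-1,"travel":[0,0,-0.03],"turn":0},{"claw":-1,"travel":[0,0,-0.03],"turn":0}]'
python3 -c "
from rig import get_state; s=get_state(); print(s['position'],s['contact_force'],s['moment'])"
```

```text
clock: 19.8
position: [0.6962, 0.0428, 0.2929]
ee_rot: [0.0, 0.72, 0.694, 0.0]
contact_force: [-3.8, -0.3, 6.3]
width: 0.0094
gripper_force: 100.7
[0.69615648 0.0428187  0.29290647] [-3.79844496 -0.25402622  6.28818426] [0.12069105 1.13855232 0.02532485]
clock: 20.2
position: [0.6968, 0.0428, 0.2925]
ee_rot: [0.003, 0.72, 0.694, 0.003]
contact_force: [-6.0, 0.1, 22.0]
width: 0.0092
gripper_force: 103.8
[0.69682249 0.04282121 0.29247087] [-6.00162522  0.08108329 22.03243648] [0.07954656 1.83658608 0.01567371]
```

```bash
python3 -m inch '[{"claw":-1,"travel":[0,0,0.02],"turn":0},{"claw":-1,"travel":[-0.01,0,0.03],"turn":0},{"claw":-1,"travel":[-0.02,0,0.03],"turn":0},{"claw":-1,"travel":[-0.02,0,0.03],"turn":0}]'
python3 -c "
from rig import get_state; s=get_state(); print(s['position'],s['contact_force'],s['moment'])"
python3 -m inch '[{"claw":-1,"travel":[0,0,-0.01],"turn":0},{"claw":-1,"travel":[0,0,-0.02],"turn":0},{"claw":-1,"travel":[0,0,-0.02],"turn":0}]'
python3 -c "
from rig import get_state; s=get_state(); print(s['position'],s['contact_force'],s['moment'])"
```

```text
clock: 20.6
position: [0.6936, 0.0428, 0.2927]
ee_rot: [0.002, 0.72, 0.694, 0.002]
contact_force: [-2.2, 0.1, 8.1]
width: 0.0089
gripper_force: 100.4
[0.69356581 0.04282967 0.29274071] [-2.18074653  0.08755677  8.10736061] [0.09338512 0.39335678 0.03115533]
clock: 20.9
position: [0.6943, 0.0428, 0.2916]
ee_rot: [0.003, 0.72, 0.694, 0.003]
contact_force: [-2.4, 0.6, 15.4]
width: 0.009
gripper_force: 101.9
[0.69425614 0.04279212 0.29164602] [-2.37468334  0.60673623 15.40703121] [ 0.10518662  0.71529974 -0.00271177]
```

```bash
python3 -m inch '[{"claw":-1,"travel":[-0.01,0,-0.01],"turn":0},{"claw":-1,"travel":[-0.015,0,-0.02],"turn":0},{"claw":-1,"travel":[-0.02,0,-0.02],"turn":0}]' 120
python3 -c "
from rig import get_state; s=get_state(); print(s['position'],s['contact_force'],s['moment'])"
python3 prof.py pics/w7.png | head -5
python3 - <<'E'
from h import *
im=imaging.get_image("scene")[:,:,::-1]; cv2.imwrite("pics/s7.png",im)
E
```

```text
clock: 21.2
position: [0.6918, 0.0428, 0.2898]
ee_rot: [0.005, 0.72, 0.694, 0.005]
contact_force: [-0.8, 0.4, 20.7]
width: 0.0087
gripper_force: 122.7
[0.69182119 0.04277392 0.28977   ] [-0.81116939  0.44508122 20.66516931] [0.08598235 0.16051674 0.01192144]
[0.69182119 0.04277392 0.28977   ]
lugs 0.094
89 88 88 87 93 120 119 119 121 121 121 119 113 64 79 95 98 100 99 99 97 99 102 103 98 102 107 109 108 106 108 92 74 76 75 86 105 104 103 103 104 93 73 78 102 102 103 102 104 105 102 104 101 85 132 159 159 158 154 131 75 74 73 82 155 158 158 157 157 152 79 72 70 71 97 103 104 103 148 154 81 56 52 54 54
plates 0.068
61 61 62 58 61 103 124 126 123 122 124 123 107 66 66 64 66 68 69 68 70 70 80 139 145 144 145 147 145 145 147 146 141 134 128 101 103 102 102 96 82 107 105 106 105 105 105 104 104 105 104 106 123 161 162 162 159 159 159 160 158 158 155 160 161 159 160 161 159 161 160 158 150 110 78 71 143 160 160 159 159 158 139 62 103
```

Run:
```python
import cv2,numpy as np
a=cv2.imread("pics/w5.png",0)
for f in ("w4","w6","w7"):
    b=cv2.imread(f"pics/{f}.png",0)
    for (x0,y0,x1,y1) in [(292,28,336,60),(294,180,345,225)]:
        t=a[y0:y1,x0:x1]; s=b[y0-15:y1+15,x0-15:x1+15]; m=cv2.matchTemplate(s,t,cv2.TM_CCOEFF_NORMED); _,v,_,l=cv2.minMaxLoc(m); print(f,(l[0]-15,l[1]-15),round(v,2))
    print([int(x) for x in b[36:40,285:345].mean(0)[::3]])
    print([int(x) for x in b[20:60:2,310:320].mean(1)])
```

```text
w4 (0, 0) 0.99
w4 (1, -15) 0.9
[66, 65, 66, 68, 68, 79, 102, 100, 100, 102, 103, 102, 102, 100, 80, 67, 70, 68, 68, 67]
[66, 66, 66, 65, 66, 65, 67, 69, 98, 103, 104, 104, 103, 104, 103, 104, 104, 104, 104, 104]
w6 (0, 0) 0.98
w6 (0, 0) 0.99
[67, 68, 65, 67, 69, 81, 104, 104, 103, 104, 104, 103, 104, 102, 80, 67, 68, 67, 68, 69]
[65, 67, 67, 67, 67, 68, 69, 71, 100, 104, 105, 105, 106, 106, 106, 106, 107, 107, 106, 105]
w7 (-1, -1) 0.97
w7 (0, 1) 0.99
[67, 67, 68, 65, 65, 94, 104, 104, 103, 104, 103, 102, 103, 103, 72, 66, 70, 68, 68, 67]
[68, 70, 69, 68, 67, 66, 66, 69, 99, 104, 104, 105, 105, 105, 105, 106, 106, 106, 105, 107]
```

```bash
python3 -m inch '[{"claw":-1,"travel":[-0.015,0,0],"turn":0},{"claw":-1,"travel":[-0.03,0,0],"turn":0},{"claw":-1,"travel":[-0.03,0,0],"turn":0}]'
python3 -c "
from rig import get_state; s=get_state(); print(s['position'],s['contact_force'],s['moment'])"
python3 -m inch '[{"claw":-1,"travel":[-0.01,0,-0.01],"turn":0},{"claw":-1,"travel":[-0.02,0,-0.02],"turn":0},{"claw":-1,"travel":[-0.02,0,-0.02],"turn":0}]'
python3 -c "
from rig import get_state; s=get_state(); print(s['position'],s['contact_force'],s['moment'])"
```

```text
clock: 21.6
position: [0.6884, 0.0428, 0.2896]
ee_rot: [0.007, 0.72, 0.694, 0.008]
contact_force: [3.2, 1.1, 16.8]
width: 0.0086
gripper_force: 122.2
[0.68844618 0.04281651 0.28961846] [ 3.18474047  1.05487696 16.77417063] [ 0.09599948 -0.99868117  0.06630604]
clock: 21.9
position: [0.6854, 0.0425, 0.2843]
ee_rot: [0.008, 0.72, 0.694, 0.008]
contact_force: [5.7, -0.4, 6.5]
width: 0.0087
gripper_force: 120.8
[0.68535229 0.04254069 0.28432999] [ 5.73670799 -0.35187167  6.50628718] [ 0.00390491 -1.86604797  0.03118379]
```

```bash
python3 -m inch '[{"claw":-1,"travel":[0.005,0,-0.01],"turn":0},{"claw":-1,"travel":[0.01,0,-0.02],"turn":0},{"claw":-1,"travel":[0.01,0,-0.03],"turn":0},{"claw":-1,"travel":[0.01,0,-0.03],"turn":0}]'
python3 -c "
from rig import get_state; s=get_state(); print(s['position'],s['contact_force'],s['moment'])"
python3 -m inch '[{"claw":-1,"travel":[0,0,-0.01],"turn":0},{"claw":-1,"travel":[0,0,-0.02],"turn":0},{"claw":-1,"travel":[0,0,-0.03],"turn":0},{"claw":-1,"travel":[0,0,-0.03],"turn":0}]'
python3 -c "
from rig import get_state; s=get_state(); print(s['position'],s['contact_force'],s['moment'])"
```

```text
clock: 22.3
position: [0.6857, 0.0424, 0.2755]
ee_rot: [0.005, 0.72, 0.694, 0.005]
contact_force: [5.1, -1.1, 1.6]
width: 0.0083
gripper_force: 120.0
[0.68574268 0.04241081 0.27550833] [ 5.14060121 -1.07987716  1.55218568] [-0.00315524 -1.49386331  0.04145913]
clock: 22.7
position: [0.6849, 0.0424, 0.2675]
ee_rot: [0.004, 0.72, 0.694, 0.004]
contact_force: [5.0, -0.7, 0.6]
width: 0.0087
gripper_force: 119.9
[0.68489529 0.04239854 0.26748109] [ 5.01975315 -0.67875526  0.57430139] [-0.04956919 -1.41016495 -0.02200529]
```

```bash
python3 -m inch '[{"claw":-1,"travel":[0.01,0,-0.03],"turn":0},{"claw":-1,"travel":[0.01,0,-0.06],"turn":0},{"claw":-1,"travel":[0.01,0,-0.09],"turn":0},{"claw":-1,"travel":[0.01,0,-0.12],"turn":0},{"claw":-1,"travel":[0.01,0,-0.14],"turn":0}]'
python3 -c "
from rig import get_state; s=get_state(); print(s['position'],s['contact_force'],s['moment'])"
```

```text
clock: 23.2
position: [0.6853, 0.0425, 0.2387]
ee_rot: [0.002, 0.72, 0.694, 0.002]
contact_force: [6.0, 0.5, 1.3]
width: 0.0088
gripper_force: 120.0
[0.68529724 0.0425053  0.23869463] [5.99535085 0.49519541 1.2601993 ] [-0.05821704 -1.41518842  0.04174239]
```

```bash
python3 -m inch '[{"claw":-1,"travel":[0,0,-0.03],"turn":0},{"claw":-1,"travel":[0,0,-0.06],"turn":0},{"claw":-1,"travel":[0,0,-0.09],"turn":0},{"claw":-1,"travel":[0,0,-0.12],"turn":0},{"claw":-1,"travel":[0,0,-0.15],"turn":0}]'
python3 -c "
from rig import get_state; s=get_state(); print(s['position'],s['contact_force'],s['moment'])"
python3 -m inch '[{"claw":-1,"travel":[0,0,-0.01],"turn":0},{"claw":-1,"travel":[0,0,-0.02],"turn":0},{"claw":-1,"travel":[0,0,-0.02],"turn":0}]'
python3 -c "
from rig import get_state; s=get_state(); print(s['position'],s['contact_force'],s['moment'])"
```

```text
clock: 23.7
position: [0.6856, 0.0425, 0.2091]
ee_rot: [0.003, 0.72, 0.694, 0.002]
contact_force: [6.8, 0.7, 1.9]
width: 0.0086
gripper_force: 120.1
[0.68557186 0.04246706 0.20907386] [6.84772058 0.73189821 1.90520222] [-0.04736913 -1.46781218 -0.02217221]
clock: 24.0
position: [0.6846, 0.0425, 0.2044]
ee_rot: [0.002, 0.72, 0.694, 0.001]
contact_force: [5.7, 0.6, 0.2]
width: 0.0084
gripper_force: 119.8
[0.68456779 0.04250361 0.20439785] [5.67241345 0.6469586  0.15865161] [-0.03084142 -1.05086033 -0.02881968]
```

```bash
python3 -m inch '[{"claw":-1,"travel":[0.01,0,-0.01],"turn":0},{"claw":-1,"travel":[0.01,0,-0.02],"turn":0},{"claw":-1,"travel":[0.01,0,-0.02],"turn":0}]'
python3 -c "
from rig import get_state; s=get_state(); print(s['position'],s['contact_force'],s['moment'])"
python3 -m inch '[{"claw":-1,"travel":[0,0,-0.01],"turn":0},{"claw":-1,"travel":[0,0,-0.015],"turn":0},{"claw":-1,"travel":[0,0,-0.015],"turn":0}]'
python3 -c "
from rig import get_state; s=get_state(); print(s['position'],s['contact_force'],s['moment'])"
```

```text
clock: 24.3
position: [0.685, 0.0427, 0.2014]
ee_rot: [0.0, 0.72, 0.694, 0.0]
contact_force: [2.9, 0.3, 3.2]
width: 0.0085
gripper_force: 120.2
[0.68497807 0.04273677 0.20137113] [2.86051599 0.34358141 3.2081699 ] [-0.03965518 -0.70354485  0.00197634]
clock: 24.6
position: [0.685, 0.0427, 0.2013]
ee_rot: [0.001, 0.72, 0.694, 0.001]
contact_force: [0.7, -0.3, 13.8]
width: 0.0085
gripper_force: 121.6
[0.68501766 0.04272083 0.20126506] [ 0.65980815 -0.25849988 13.78567764] [-0.06395417 -0.16213157  0.01776075]
```

```bash
python3 -m inch '[{"claw":-1,"travel":[0,0,0.01],"turn":0},{"claw":-0.42,"travel":[0,0,0.01],"turn":0},{"claw":-0.42,"travel":[0,0,0.01],"turn":0},{"claw":-0.42,"travel":[0,0,0.01],"turn":0}]' 20
python3 -m inch '[{"claw":-0.42,"travel":[0,0,0.1],"turn":0},{"claw":-0.42,"travel":[0,0,0.3],"turn":0},{"claw":-0.42,"travel":[0,0,0.5],"turn":0},{"claw":-0.42,"travel":[0,0,0.7],"turn":0},{"claw":-0.42,"travel":[0,0,0.9],"turn":0}]'
python3 -m inch '[{"claw":0,"travel":[-0.25,0,0],"turn":0.047},{"claw":0,"travel":[-0.5,0,0],"turn":0.09},{"claw":0,"travel":[-0.7,0,0],"turn":0.14},{"claw":0,"travel":[-0.9,0,0],"turn":0.18},{"claw":0,"travel":[-1,0,0],"turn":0.23}]'
python3 -m inch '[{"claw":0,"travel":[-0.2,0,0],"turn":0.047},{"claw":0,"travel":[-0.3,0,0],"turn":0.09},{"claw":0,"travel":[-0.4,0,0],"turn":0.14},{"claw":0,"travel":[-0.4,0,0],"turn":0.18},{"claw":0,"travel":[-0.4,0,0],"turn":0.23}]'
python3 topp.py pics/top8.png; python3 -c "
from rig import get_state; s=get_state(); print(s['position'],s['ee_rot'],s['qpos'])"
```

```text
clock: 25.0
position: [0.6831, 0.0428, 0.199]
ee_rot: [-0.001, 0.72, 0.694, -0.001]
contact_force: [-0.3, 0.5, 0.1]
width: 0.025
gripper_force: 0.0
clock: 25.5
position: [0.6837, 0.0428, 0.3811]
ee_rot: [-0.001, 0.72, 0.694, -0.001]
contact_force: [0.5, 0.1, 0.3]
width: 0.025
gripper_force: 0.0
clock: 26.0
position: [0.4804, 0.043, 0.3803]
ee_rot: [-0.001, 0.429, 0.904, -0.0]
contact_force: [-0.1, -0.2, 0.2]
width: 0.0429
gripper_force: 0.0
clock: 26.5
position: [0.403, 0.0429, 0.3801]
ee_rot: [-0.001, 0.085, 0.996, 0.0]
contact_force: [-0.2, 0.5, 0.4]
width: 0.0428
gripper_force: 0.0
0.044 -60:193 -58:194 -56:190 -54:189 -52:187 -50:178 -48:139 -46:85 -44:105 -42:106 -40:110 -38:107 -36:110 -34:124 -32:142 -30:152 -28:153 -26:152 -24:154 -22:175 -20:219 -18:230 -16:230 -14:229 -12:229 -10:230 -8:229 -6:228 -4:229 -2:230 0:229 2:229 4:220 6:191 8:156 10:152 12:153 14:151 16:151 18:165 20:203 22:229 24:228 26:204 28:143 30:175 32:223 34:231 36:230 38:228 40:228 42:229 44:229 46:229 48:224 50:157 52:143 54:150 56:151 58:150 60:151 62:168 64:221 66:230 68:226 70:204 72:201 74:226 76:228
[... 749 characters left out ...]
-40:109 -38:110 -36:119 -34:149 -32:196 -30:230 -28:229 -26:230 -24:229 -22:228 -20:228 -18:229 -16:230 -14:228 -12:218 -10:196 -8:192 -6:191 -4:189 -2:194 0:211 2:229 4:230 6:229 8:228 10:229 12:229 14:229 16:229 18:229 20:229 22:230 24:231 26:222 28:155 30:156 32:161 34:157 36:156 38:156 40:157 42:173 44:218 46:230 48:226 50:205 52:200 54:227 56:229 58:228 60:228 62:228 64:229 66:229 68:229 70:221 72:196 74:155 76:152 78:150 80:151 82:151 84:156 86:180 88:230 90:227 92:164 94:106 96:114 98:154
[0.40332682 0.0428461  0.38000683] [-7.12796237e-04  8.31776329e-02  9.96534481e-01  2.98228321e-05] [-6.61900685e-02 -3.71212314e-02  1.56094312e+00  8.40887536e-05
  1.61919513e+00 -1.47043466e+00]
```

Run:
```python
from h import *
import pickle
O=np.array([.6662,.0438]); y=-.0372; Rm=np.array([[np.cos(y),-np.sin(y)],[np.sin(y),np.cos(y)]])
W=lambda x,yy,z:np.append(Rm@np.array([x,yy])+O,z)
V=[(cv2.imread("pics/top0.png"),cam("top"),"top"),(cv2.imread("pics/scene0.png"),cam("scene"),"sc"),(cv2.imread("pics/w3.png"),cam("wrist",pickle.load(open("s3.pkl","rb"))),"w3")]
best=[]
for a in np.arange(0,4.8,.1):
    r=[]
    for im,c,n in V:
        ins=[];
        for dx in np.linspace(-.022,.02,7):
            gx=-.197+.008*a/6.283+dx
            for dr in (-.006,0,.006):
                p=proj(c,W(gx,-.055*np.sin(a)+dr,.11+.055*np.cos(a)))
                if 0<=p[0]<639 and 0<=p[1]<399: ins.append(im[int(round(p[1])),int(round(p[0]))].mean())
        r.append(np.mean(ins) if ins else 999)
    best.append((a,*r))
b=np.array(best)
for k in (1,2,3): print([ (round(x[0],1),int(x[k])) for x in sorted(best,key=lambda t:t[k])[:6]])
print([(round(x[0],1),int(x[1:].sum())) for x in sorted(b,key=lambda t:t[1:].sum())[:6]])
for a in (0,.2): 
  print(a,[proj(c,W(-.197+.008*a/6.283,-.055*np.sin(a),.11+.055*np.cos(a))).round(1) for _,c,_ in V])
im=V[0][0].mean(2); print(im[225:256,285:306].astype(int)[::3])
```

```text
[(np.float64(3.2), 32), (np.float64(0.1), 40), (np.float64(3.3), 41), (np.float64(0.0), 46), (np.float64(3.1), 49), (np.float64(3.4), 71)]
[(np.float64(0.1), 41), (np.float64(0.0), 49), (np.float64(0.2), 52), (np.float64(0.3), 85), (np.float64(0.4), 119), (np.float64(0.5), 132)]
[(np.float64(0.1), 22), (np.float64(0.0), 43), (np.float64(0.2), 44), (np.float64(0.3), 54), (np.float64(2.7), 55), (np.float64(2.6), 56)]
[(np.float64(0.1), 104), (np.float64(0.0), 138), (np.float64(0.2), 172), (np.float64(0.3), 246), (np.float64(3.2), 251), (np.float64(3.1), 254)]
0 [array([293.6, 241.4]), array([317.6, 164.9]), array([ 75.2, 180.8])]
0.2 [array([298.7, 241.5]), array([314.6, 166.1]), array([ 78.8, 192.2])]
[[148 155 150 132  52  48  47  67  90  84  87  89  89  88  86  87  77 104
  148 150 147]
 [150 147 148 130  56  46  40  23  26  29  36  40  44  48  42  53  78 108
  154 152 143]
 [150 149 142 122  73  71  45  23  21  17  28  39  37  39  37  40  70 118
  148 146 145]
 [149 151 153 156 153 133  53  20  17  30  34  35  38  39  33  52 108 142
  145 145 145]
 [145 146 148 153 147 130  56  20  21  23  27  38  41  43  36  55 110 150
  152 147 146]
 [150 148 146 149 148 128  46  20  26  20  31  36  43  37  35  73 128 156
  156 152 152]
 [149 147 150 153 154 134  42  20  25  29  35  34  37  32  30  71 134 150
  148 148 153]
 [153 154 149 145 138 102  36  21  27  28  36  42  38  33  37  73 127 144
  152 151 156]
 [150 150 149 145 144 121  38  19  35  38  40  41  33  29  44  99 152 154
  153 154 149]
 [153 148 148 150 152 139 106  83  78  66  68  67  63  63  96 146 152 150
  151 154 152]
 [149 153 155 150 152 152 150 144 150 148 144 145 150 150 150 151 146 151
  148 150 151]]
```

```bash
python3 -m inch '[{"claw":0.1,"travel":[0.2,0.016,-0.1],"turn":0.041},{"claw":0.1,"travel":[0.275,0.016,-0.3],"turn":0.041},{"claw":0.1,"travel":[0.275,0.016,-0.5],"turn":0.041},{"claw":0.1,"travel":[0.275,0.016,-0.5],"turn":0.041}]'
python3 -m inch '[{"claw":0.1,"travel":[0,0,0],"turn":0},{"claw":0.1,"travel":[0,0,0],"turn":0}]'
python3 - <<'E'
from h import *
s=get_state(); im=imaging.get_image("wrist"); cv2.imwrite("pics/w9.png",im[:,:,::-1]); c=cam("wrist",s); print(s['position'],s['ee_rot'])
O=np.array([.6695,.0437]); y=-.0372; Rm=np.array([[np.cos(y),-np.sin(y)],[np.sin(y),np.cos(y)]])
W=lambda x,yy,z:np.append(Rm@np.array([x,yy])+O,z)
g=im.mean(2).astype(np.float32)
px=lambda w:[round(float(t),1) for t in proj(c,w)]
a=.08
print("grip end/mid px",px(W(-.223,-.055*np.sin(a),.176)),px(W(-.197,-.055*np.sin(a),.176)))
S=lambda w:int(cv2.getRectSubPix(g,(1,1),tuple(map(float,proj(c,w))))[0,0])
print("across y", [(round(k*1000),S(W(-.205,k,.165))) for k in np.arange(-.03,.025,.002)])
print("along x", [(round(k*1000),S(W(k,-.0045,.174))) for k in np.arange(-.24,-.15,.003)])
E
```

```text
clock: 26.95
position: [0.4551, 0.0462, 0.2745]
ee_rot: [-0.008, 0.025, 1.0, 0.0]
contact_force: [-0.9, -0.4, -0.7]
width: 0.0468
gripper_force: 0.0
clock: 27.15
position: [0.4607, 0.0459, 0.2826]
ee_rot: [0.002, 0.024, 1.0, -0.0]
contact_force: [0.4, -0.4, -0.5]
width: 0.0467
gripper_force: 0.0
[0.46066452 0.0459001  0.28261302] [ 1.98835772e-03  2.42051399e-02  9.99705035e-01 -1.82010441e-05]
grip end/mid px [318.3, 185.3] [318.7, 221.2]
across y [(-30, 118), (-28, 119), (-26, 115), (-24, 118), (-22, 117), (-20, 113), (-18, 113), (-16, 93), (-14, 28), (-12, 27), (-10, 33), (-8, 38), (-6, 35), (-4, 27), (-2, 33), (0, 20), (2, 20), (4, 19), (6, 83), (8, 117), (10, 120), (12, 118), (14, 117), (16, 117), (18, 116), (20, 116), (22, 115), (24, 120)]
along x [(-240, 113), (-237, 114), (-234, 115), (-231, 124), (-228, 109), (-225, 22), (-222, 33), (-219, 35), (-216, 32), (-213, 36), (-210, 35), (-207, 34), (-204, 36), (-201, 31), (-198, 31), (-195, 29), (-192, 28), (-189, 30), (-186, 30), (-183, 28), (-180, 29), (-177, 27), (-174, 31), (-171, 32), (-168, 65), (-165, 74), (-162, 71), (-159, 59), (-156, 42), (-153, 72)]
```

```bash
python3 -m inch '[{"claw":0.1,"travel":[-0.018,0.004,-0.2],"turn":0},{"claw":0.1,"travel":[-0.018,0.004,-0.4],"turn":0},{"claw":0.1,"travel":[-0.018,0.004,-0.55],"turn":0},{"claw":0.1,"travel":[-0.018,0.004,-0.589],"turn":0},{"claw":0.1,"travel":[-0.018,0.004,-0.589],"turn":0}]'
python3 -m inch '[{"claw":0.1,"travel":[0,0,0],"turn":0},{"claw":-1,"travel":[0,0,0],"turn":0},{"claw":-1,"travel":[0,0,0],"turn":0},{"claw":-1,"travel":[0,0,0],"turn":0},{"claw":-1,"travel":[0,0,0],"turn":0}]' 60
python3 -c "
from rig import get_state; s=get_state(); print(s['position'],s['contact_force'],s['moment'])"
```

```text
clock: 27.7
position: [0.4564, 0.0467, 0.1632]
ee_rot: [0.0, 0.024, 1.0, 0.0]
contact_force: [0.4, -0.1, 0.9]
width: 0.0467
gripper_force: 0.0
clock: 28.2
position: [0.457, 0.0468, 0.1641]
ee_rot: [0.002, 0.024, 1.0, 0.0]
contact_force: [0.6, 0.3, 6.2]
width: 0.02
gripper_force: 58.4
[0.45701682 0.04683442 0.16411689] [0.5629626  0.34672446 6.205495  ] [0.09235803 0.04126254 0.08303204]
```

```bash
python3 -m inch '[{"claw":-1,"travel":[-0.001,-0.109,-0.034],"turn":0},{"claw":-1,"travel":[-0.002,-0.195,-0.109],"turn":0},{"claw":-1,"travel":[-0.001,-0.243,-0.213],"turn":0},{"claw":-1,"travel":[0.002,-0.245,-0.327],"turn":0},{"claw":-1,"travel":[0.006,-0.2,-0.432],"turn":0}]' 70
python3 -c "
from rig import get_state; s=get_state(); print(s['position'],s['contact_force'],s['moment'])"
```

```text
clock: 28.7
position: [0.4585, 0.007, 0.0768]
ee_rot: [0.002, 0.025, 1.0, 0.001]
contact_force: [-0.4, 11.7, 16.9]
width: 0.0195
gripper_force: 70.9
[0.45851078 0.00696644 0.07683752] [-0.38410494 11.73900087 16.90941836] [ 1.90535135 -0.11797106  0.2481781 ]
```

```bash
python3 -m inch '[{"claw":-1,"travel":[0.006,0.084,-0.075],"turn":0},{"claw":-1,"travel":[0.012,0.192,-0.11],"turn":0},{"claw":-1,"travel":[0.019,0.306,-0.099],"turn":0},{"claw":-1,"travel":[0.026,0.406,-0.043],"turn":0},{"claw":-1,"travel":[0.031,0.474,0.048],"turn":0}]' 70
python3 -c "
from rig import get_state; s=get_state(); print(s['position'],s['contact_force'],s['moment'])"
```

```text
clock: 29.2
position: [0.4643, 0.1015, 0.0853]
ee_rot: [0.001, 0.023, 1.0, -0.001]
contact_force: [2.8, -8.8, -5.2]
width: 0.0194
gripper_force: 69.6
[0.46428237 0.10150093 0.08529883] [ 2.79811265 -8.78067388 -5.1853784 ] [-1.57707858 -0.6278548  -0.15702049]
```

Forces are small and the crank follows. Next comes the rest of turn one.

```bash
python3 -m inch '[{"claw":-1,"travel":[0.004,0.025,0.112],"turn":0},{"claw":-1,"travel":[0.005,0.003,0.224],"turn":0},{"claw":-1,"travel":[0.006,-0.063,0.317],"turn":0},{"claw":-1,"travel":[0.005,-0.161,0.376],"turn":0},{"claw":-1,"travel":[0.003,-0.275,0.389],"turn":0}]' 70
python3 -c "
from rig import get_state; s=get_state(); print(s['position'],s['contact_force'],s['moment'])"
python3 -m inch '[{"claw":-1,"travel":[-0.001,-0.109,-0.034],"turn":0},{"claw":-1,"travel":[-0.002,-0.195,-0.109],"turn":0},{"claw":-1,"travel":[-0.001,-0.243,-0.213],"turn":0},{"claw":-1,"travel":[0.002,-0.245,-0.327],"turn":0},{"claw":-1,"travel":[0.006,-0.2,-0.432],"turn":0}]' 70
python3 -c "
from rig import get_state; s=get_state(); print(s['position'],s['contact_force'],s['moment'])"
```

```text
clock: 29.7
position: [0.4651, 0.0484, 0.165]
ee_rot: [0.002, 0.024, 1.0, 0.002]
contact_force: [3.5, 6.7, -9.2]
width: 0.0196
gripper_force: 69.8
[0.46511271 0.04840829 0.16497714] [ 3.48489014  6.71701897 -9.20356331] [ 1.2160888  -0.5599175   0.14524294]
clock: 30.2
position: [0.4664, 0.0063, 0.0777]
ee_rot: [0.002, 0.025, 1.0, 0.0]
contact_force: [0.3, 9.1, 14.0]
width: 0.0198
gripper_force: 72.7
[0.46638815 0.00626538 0.07774264] [ 0.28892035  9.06949598 14.03185781] [ 1.38678763 -0.10824801  0.32651118]
```

```bash
python3 -m inch '[{"claw":-1,"travel":[0.006,0.084,-0.075],"turn":0},{"claw":-1,"travel":[0.012,0.192,-0.11],"turn":0},{"claw":-1,"travel":[0.019,0.306,-0.099],"turn":0},{"claw":-1,"travel":[0.026,0.406,-0.043],"turn":0},{"claw":-1,"travel":[0.031,0.474,0.048],"turn":0}]' 70
python3 -m inch '[{"claw":-1,"travel":[0.004,0.025,0.112],"turn":0},{"claw":-1,"travel":[0.005,0.003,0.224],"turn":0},{"claw":-1,"travel":[0.006,-0.063,0.317],"turn":0},{"claw":-1,"travel":[0.005,-0.161,0.376],"turn":0},{"claw":-1,"travel":[0.003,-0.275,0.387],"turn":0}]' 70
python3 -c "
from rig import get_state; s=get_state(); print(s['position'],s['contact_force'],s['moment'])"
python3 -m inch '[{"claw":-1,"travel":[-0.001,-0.109,-0.034],"turn":0},{"claw":-1,"travel":[-0.002,-0.195,-0.109],"turn":0},{"claw":-1,"travel":[-0.001,-0.243,-0.213],"turn":0},{"claw":-1,"travel":[0.002,-0.245,-0.327],"turn":0},{"claw":-1,"travel":[0.006,-0.2,-0.432],"turn":0}]' 70
python3 -c "
from rig import get_state; s=get_state(); print(s['position'],s['contact_force'],s['moment'])"
```

```text
clock: 30.7
position: [0.4723, 0.1015, 0.086]
ee_rot: [0.0, 0.023, 1.0, -0.001]
contact_force: [3.4, -9.6, -5.1]
width: 0.0193
gripper_force: 70.6
clock: 31.2
position: [0.4731, 0.0479, 0.165]
ee_rot: [0.002, 0.024, 1.0, 0.002]
contact_force: [3.7, 6.7, -10.6]
width: 0.0196
gripper_force: 70.3
[0.47306628 0.04793338 0.16502357] [  3.66639189   6.74592119 -10.64126188] [ 1.2106478  -0.65067944  0.13084799]
clock: 31.7
position: [0.4743, 0.0057, 0.0783]
ee_rot: [0.002, 0.025, 1.0, 0.0]
contact_force: [0.0, 7.3, 12.4]
width: 0.0199
gripper_force: 73.3
[0.47434575 0.00573736 0.07831062] [ 0.04763457  7.33042643 12.41667851] [ 1.16970797 -0.09363265  0.18815917]
```

```bash
python3 -m inch '[{"claw":-1,"travel":[0.006,0.084,-0.075],"turn":0},{"claw":-1,"travel":[0.012,0.192,-0.11],"turn":0},{"claw":-1,"travel":[0.019,0.306,-0.099],"turn":0},{"claw":-1,"travel":[0.026,0.406,-0.043],"turn":0},{"claw":-1,"travel":[0.031,0.474,0.048],"turn":0}]' 80
python3 -c "
from rig import get_state; s=get_state(); print(s['position'],s['contact_force'],s['moment'])"
python3 -m inch '[{"claw":-1,"travel":[0.004,0.025,0.112],"turn":0},{"claw":-1,"travel":[0.004,0.025,0.112],"turn":0}]' 80
python3 -m inch '[{"claw":-1,"travel":[0,0,0],"turn":0},{"claw":-1,"travel":[0,0,0],"turn":0}]' 80
python3 - <<'E'
from h import *
s=get_state(); print(s['position'],s['contact_force'],s['moment'])
y0=.0515-.001; d=s['position'][1:]-[y0,.110]; print("angle deg",np.degrees(np.arctan2(-d[0],d[1]))%360, np.hypot(*d))
E
```

```text
clock: 32.2
position: [0.4802, 0.1013, 0.0862]
ee_rot: [0.0, 0.023, 1.0, -0.001]
contact_force: [3.8, -8.7, -5.9]
width: 0.0194
gripper_force: 79.9
[0.4802082  0.10134958 0.08623069] [ 3.79625122 -8.72135281 -5.92546474] [-1.53353499 -0.63078233 -0.14188918]
clock: 32.4
position: [0.4811, 0.1063, 0.1113]
ee_rot: [0.001, 0.023, 1.0, -0.0]
contact_force: [-0.1, -0.3, 2.4]
width: 0.0193
gripper_force: 81.0
clock: 32.6
position: [0.481, 0.1064, 0.1099]
ee_rot: [0.001, 0.024, 1.0, 0.001]
contact_force: [1.5, 1.6, 2.8]
width: 0.0193
gripper_force: 81.0
[0.48099551 0.1063536  0.10991125] [1.49987693 1.55760055 2.83714352] [ 0.18731759 -0.28627157  0.03929276]
angle deg 269.9089577698766 0.05585367047188842
```

```bash
python3 topp.py pics/top9.png
```

```text
0.044 -60:97 -58:80 -56:78 -54:79 -52:78 -50:77 -48:77 -46:82 -44:110 -42:165 -40:188 -38:190 -36:191 -34:187 -32:180 -30:155 -28:127 -26:140 -24:153 -22:154 -20:153 -18:168 -16:207 -14:229 -12:229 -10:229 -8:229 -6:229 -4:229 -2:228 0:228 2:228 4:228 6:229 8:229 10:213 12:158 14:151 16:152 18:153 20:153 22:159 24:181 26:216 28:228 30:229 32:228 34:228 36:229 38:228 40:228 42:228 44:227 46:229 48:230 50:225 52:181 54:153 56:150 58:151 60:151 62:150 64:167 66:213 68:227 70:228 72:229 74:229 76:229 78:227 80:227 82:227 84:227 86:229 88:230 90:229 92:216 94:109 96:120 98:156
-0.031 -60:96 -58:79 -56:75 -54:77 -52:77 -50:76 -48:74 -46:74 -44:98 -42:157 -40:182 -38:185 -36:183 -34:183 -32:185 -30:189 -28:200 -26:214 -24:224 -22:204 -20:198 -18:199 -16:203 -14:211 -12:219 -10:220 -8:223 -6:223 -4:224 -2:228 0:229 2:229 4:229 6:229 8:229 10:228 12:229 14:229 16:229 18:228 20:227 22:228 24:229 26:228 28:228 30:228 32:228 34:228 36:228 38:228 40:229 42:229 44:228 46:229 48:230 50:227 52:227 54:229 56:230 58:228 60:228 62:228 64:228 66:228 68:229 70:229 72:227 74:218 76:221 78:219 80:218 82:217 84:217 86:221 88:230 90:223 92:163 94:102 96:116 98:154
-0.04 -60:128 -58:87 -56:73 -54:74 -52:78 -50:77 -48:73 -46:72 -44:100 -42:156 -40:181 -38:184 -36:184 -34:183 -32:180 -30:176 -28:175 -26:221 -24:230 -22:230 -20:230 -18:229 -16:228 -14:228 -12:229 -10:230 -8:229 -6:220 -4:201 -2:188 0:184 2:184 4:185 6:197 8:227 10:229 12:229 14:229 16:229 18:228 20:228 22:228 24:230 26:228 28:227 30:228 32:226 34:196 36:159 38:155 40:155 42:156 44:171 46:213 48:229 50:230 52:228 54:228 56:229 58:229 60:228 62:228 64:228 66:227 68:228 70:228 72:218 74:163 76:151 78:152 80:152 82:150 84:155 86:179 88:231 90:228 92:189 94:123 96:118 98:153
```

```bash
python3 -m inch '[{"claw":-1,"travel":[0.002,-0.01,0.056],"turn":0},{"claw":-1,"travel":[0.002,-0.022,0.112],"turn":0},{"claw":-1,"travel":[0.002,-0.05,0.162],"turn":0},{"claw":-1,"travel":[0.002,-0.088,0.206],"turn":0}]' 80
python3 -c "
from rig import get_state; s=get_state(); print(s['position'],s['contact_force'],s['moment'])"
python3 -m inch '[{"claw":-1,"travel":[0,0,0],"turn":0},{"claw":-1,"travel":[0,0,0],"turn":0},{"claw":-1,"travel":[0,0,0],"turn":0}]' 80
python3 - <<'E'
from h import *
s=get_state(); print(s['position'],s['contact_force'])
d=s['position'][1:]-[.0505,.110]; print("angle deg",np.degrees(np.arctan2(-d[0],d[1]))%360, np.hypot(*d))
E
```

```text
clock: 33.05
position: [0.4812, 0.0895, 0.1496]
ee_rot: [0.0, 0.024, 1.0, 0.002]
contact_force: [7.2, 3.3, -12.5]
width: 0.0195
gripper_force: 79.5
[0.48124549 0.08953896 0.14958012] [  7.17030456   3.33133866 -12.52287297] [ 0.47096519 -0.97745683  0.06234933]
clock: 33.35
position: [0.4812, 0.0884, 0.1504]
ee_rot: [0.001, 0.024, 1.0, -0.0]
contact_force: [5.8, -0.3, -5.8]
width: 0.0197
gripper_force: 80.2
[0.48124048 0.08842679 0.15043908] [ 5.77437002 -0.2582333  -5.79699371]
angle deg 316.8361865562094 0.0554414993414959
```

```bash
python3 -m inch '[{"claw":0.1,"travel":[0,0,0],"turn":0},{"claw":0.1,"travel":[0,0,0],"turn":0},{"claw":0.1,"travel":[0,0,0],"turn":0},{"claw":0.1,"travel":[0,0,0],"turn":0}]'
python3 -m inch '[{"claw":0.1,"travel":[0,0,0.15],"turn":0},{"claw":0.1,"travel":[0,0,0.4],"turn":0},{"claw":0.1,"travel":[0,0,0.65],"turn":0},{"claw":0.1,"travel":[-0.2,0,0.8],"turn":0},{"claw":0.1,"travel":[-0.4,0,0.8],"turn":0}]'
python3 -m inch '[{"claw":0.1,"travel":[0,0,0],"turn":0},{"claw":0.1,"travel":[0,0,0],"turn":0},{"claw":0.1,"travel":[0,0,0],"turn":0}]'
python3 topp.py pics/top10.png
python3 - <<'E'
from h import *
import math
O=np.array([.668,.0437]); y=-.0372; Rm=np.array([[np.cos(y),-np.sin(y)],[np.sin(y),np.cos(y)]])
W=lambda x,yy,z:np.append(Rm@np.array([x,yy])+O,z)
r=[]
sc=imaging.get_image("scene")[:,:,::-1];tp=cv2.imread("pics/top10.png")
for deg in range(0,360,6):
    a=math.radians(720+deg); v=[]
    for im,n in ((sc,"scene"),(tp,"top")):
        c=cam(n); q=[im[tuple(int(round(t)) for t in proj(c,W(-.197+.008*a/6.283+dx,-.055*np.sin(a)+dr,.11+.055*np.cos(a)))[::-1])].mean() for dx in np.linspace(-.022,.02,7) for dr in (-.006,0,.006)]
        v.append(np.mean(q))
    r.append((deg,int(v[0]),int(v[1])))
print(sorted(r,key=lambda t:t[1]+t[2])[:5])
E
```

```text
clock: 33.75
position: [0.4798, 0.0886, 0.1509]
ee_rot: [-0.001, 0.024, 1.0, -0.0]
contact_force: [0.4, -0.1, -0.5]
width: 0.0468
gripper_force: 0.0
clock: 34.25
position: [0.4023, 0.0886, 0.3154]
ee_rot: [0.005, 0.024, 1.0, 0.0]
contact_force: [-0.4, 0.6, 0.2]
width: 0.047
gripper_force: 0.0
clock: 34.55
position: [0.401, 0.0885, 0.3108]
ee_rot: [0.0, 0.024, 1.0, 0.0]
contact_force: [0.6, 0.6, 0.4]
width: 0.0469
gripper_force: 0.0
0.044 -60:96 -58:80 -56:77 -54:76 -52:75 -50:75 -48:77 -46:84 -44:108 -42:162 -40:189 -38:190 -36:188 -34:187 -32:182 -30:158 -28:130 -26:143 -24:154 -22:152 -20:151 -18:166 -16:206 -14:229 -12:229 -10:227 -8:228 -6:227 -4:228 -2:228 0:229 2:228 4:228 6:229 8:228 10:213 12:157 14:150 16:152 18:153 20:152 22:158 24:181 26:216 28:229 30:229 32:228 34:227 36:227 38:227 40:227 42:228 44:227 46:227 48:229 50:226 52:181 54:154 56:151 58:150 60:151 62:149 64:162 66:212 68:228 70:228 72:228 74:227 76:227 78:227 80:227 82:227 84:227 86:228 88:229 90:229 92:214 94:107 96:120 98:155
-0.031 -60:98 -58:82 -56:76 -54:76 -52:77 -50:77 -48:76 -46:76 -44:99 -42:156 -40:183
[... 448 characters left out ...]
221 88:228 90:222 92:158 94:100 96:118 98:155
-0.04 -60:127 -58:86 -56:75 -54:75 -52:74 -50:76 -48:74 -46:72 -44:98 -42:156 -40:183 -38:186 -36:183 -34:182 -32:182 -30:175 -28:173 -26:221 -24:228 -22:228 -20:227 -18:227 -16:228 -14:228 -12:228 -10:229 -8:228 -6:219 -4:200 -2:188 0:184 2:183 4:185 6:195 8:226 10:228 12:228 14:227 16:228 18:229 20:229 22:229 24:227 26:230 28:229 30:228 32:224 34:194 36:158 38:153 40:155 42:155 44:171 46:212 48:228 50:228 52:227 54:228 56:227 58:227 60:226 62:227 64:228 66:228 68:228 70:228 72:216 74:160 76:150 78:147 80:149 82:151 84:156 86:178 88:228 90:229 92:187 94:120 96:114 98:149
[(318, 43, 35), (312, 47, 33), (324, 41, 65), (306, 53, 54), (300, 56, 61)]
```

```bash
python3 -c "
from rig import ticket; print(ticket.sign_off())"
```

```text
the job is handed in; nothing more can be done
None
```

The spare hangs between plate3 and plate4, released. The crank is wound to about 18.1 rad, roughly 3/8 turn past contact (about 150 N estimated). My first approach tipped plate5 and nearly closed the gap, so I had to wedge it open. The job is handed in; I have not seen the verdict.

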